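# Lay a glass lantern down in the corner of the soldering board

### The arm

A 6-joint arm with a two-finger parallel gripper is mounted at the origin on the work surface; the furniture and walls round the work are solid. World frame = base frame: x ahead of the robot, y to its left, z up, the work surface at z = 0. Lengths are in m, angles in rad, forces in N, time in s.
With the tool pointing down it reaches from about 0.35 to 1 m from the base axis. Payload 7.1 kg.
Tool frame: the origin (TCP) lies on the centre line of the jaws, within the pads' length; the fingertips stand env.nose_length ahead of it and the grasp point (between the pads) lies 5 mm behind it (env.nose_length is the distance from the TCP to the fingertips, in m); z points along the fingers, y is the direction in which the jaws open and shut (so a half turn about z gives the same grasp; the last joint's range is limited). The gripper opens to 85 mm and grips with 20 to 120 N. Pads are 22 mm wide; open, the fingers measure 114 mm over their backs; the gripper's body (76 mm by 85 mm) begins 54 mm behind the grasp point. The pads swing forward as they close: fully open they stand 13 mm farther back than shut.
Start: joints at [-1.196, 0.423, 1.63, -0, 1.089, -0.019], TCP at [0.24, -0.577, 0.245] pointing down, gripper open.
Joint ranges: [-3, 3], [-0.9, 2.11], [0.09, 2.58], [-1.31, 4.45], [0.11, 2.69], [-2.54, 2.54]. Speed limits (rad/s): [2.39, 2.39, 3.01, 3.14, 3.14, 3.14].

### API

Orientations are given as [roll, pitch, yaw] about the fixed x, y, z axes, in that order (R = Rz(yaw) Ry(pitch) Rx(roll)).
In Python, from plant import monitor, vision, workorder, env gives the robot as it stands.
- The arm moves only by the tool send_rows, never from a script. Its argument "deltas" is a list of rows, each an object of numbers: "x", "y", "z": the shift along the world's x, y, z each as a share of 0.05 m, from -1 to 1; "rx", "ry", "rz": the turn, a rotation vector about the world's x, y, z each as a share of 4 degrees, from -1 to 1. A call has 1 to 12 rows; each row shifts and turns the commanded pose from where the row before left it; what a row does not reach is not made up. A row lasts 1/8 s, in which the tool goes at most 62.5 mm and 10.7 degrees, less where a joint would pass 70% of its speed; a pose out of reach is approached as far as the arm can. A call with a number of a shift or a turn outside -1 to 1 is refused whole. A call with a gripper value outside its range is refused whole. "grip" is the opening, from 0 (shut) to 1 (fully open), set as the call begins (left out, the last holds). The fingers move at their own pace and stop on an object; the grip force is fixed at half the most. Time passes only in rows, so rows that do not move let the fingers close. It gives the time, the measured TCP pose, the force and the opening at its end, in the units of the state.
- monitor.read_state(): the state, without advancing time (a new reading comes with each control period).
- vision.camera(name): name is "side" or "top"; returns a dict with "img" (400x640x3 uint8, blue, green, red), "range_z" (400x640 float32, m along the optical axis (not along the pixel's ray), 0 where there is no reading), "fov_y" (degrees; the focal length in pixels is half the picture's height over the tangent of half this angle, whatever the lens; pixels are square), "cx", "cy" (the principal point, pixels), "k1" (the pictures are not rectified: a ray, as slopes to the right and down, at radius r is drawn at 1 + k1 r^2 times it, then the intrinsics apply), "camera_from_world" (4x4, takes a point from world to camera coordinates). Camera axes: x right, y up, looking along -z (the intrinsics and any distortion apply to the point x, -y, -z); pixel columns grow to the right and rows downward; lengths in m; the calibration is good to about 2 mm. A picture is of the moment at which its call begins.
- workorder.job_done(): hands the job in, once; it reports no verdict.
The state is a dict: "t": time; "qpos": joint angles; "joint_velocities": joint speeds; "joint_torque": joint torques, N m; "position": TCP position; "ee_rot": TCP orientation; "contact_force": force on the tool from outside, world axes, zero at the start; "moment": the same for the moment, N m; "grip_width": finger opening in m.
Only numpy, scipy, OpenCV 4.12 (cv2) and the standard library are available. Lean on these libraries where they do the work, as an engineer would, in place of code of your own. Each camera call takes 0.05 s, during which the arm holds its last target.

### The job

The square glass lantern standing open end up on the soldering board has its side seams soldered next, so tip it over with the fingertips and let it down gently onto its side on the mat, without pinching, lifting or dropping it. Then push it, lying, into the corner of the two wooden battens: its foot flat against the short stop batten (open end pointing away from that batten) and one long side flat against the long side batten. It is thin glass, so push lightly, let go of it at the end, and leave the other things on the table where they are.

Things in the scene. Friction and masses are not known exactly. Their poses are not given: they have to be found in the camera images.
- lantern: square tube of leaded glass (teal, cream, amber, grey solder lines), 78x78 mm outside, 190 mm tall, 0.4 to 0.6 kg, standing loose on the mat. Origin at the centre of its foot (underside); z runs along it to the open top, x and y square to its sides. Walls 4 mm: the mouth is 70x70 mm inside, 186 mm deep; the foot end is closed. Starts turned up to 0.15 rad against the board
- lantern_mid (a point): centre of the lantern, on its axis, 95 mm from foot and mouth; axes as lantern. At the start it stands upright with its axis 49 to 77 mm from the face of the stop batten and 95 to 120 mm from the face of the side batten
- lantern_top (a point): centre of the lantern's open mouth, 190 mm from the foot on its axis; axes as lantern. Pushed near the rim the lantern tips about its lower edge, passes its balance at about 0.39 rad and, left to itself, then falls hard
- lantern_foot (a point): centre of the lantern's underside; axes as lantern. The mat grips the lantern (friction about 1.0; about 0.6 on the battens)
- board: fixed plywood soldering board, 220 mm (its x) by 350 mm (its y), z up, with a dark grey silicone mat, top 12 mm above the table. Origin under its centre, at table height. Wooden battens 24 mm wide, tops 30 mm above the table: the stop batten along the +y edge (220 mm long, inner face at y = +150 mm), the side batten along the +x edge (324 mm long, inner face at x = +85 mm)
- corner (a point): inside corner where the inner faces of the two battens meet, at mat level (12 mm above the table); axes as board: the mat lies towards -x and -y of it, the stop batten's face is its y = 0, the side batten's face its x = 0
- solder_spool: grey spool of solder wire, 57x42x45 mm, bystander, loose; origin at the centre of its underside
- flux_jar: small clear glass jar with lid, 54 mm across, 57 mm high, bystander, loose; origin at the centre of its underside
- copper_foil: flat roll of copper foil, 67 mm across, 6 mm high, bystander, loose; origin at the centre of its underside
- grind_block: dark grey abrasive block, 58x90x26 mm, bystander, loose; origin at the centre of its underside
- tape_ring: pale violet roll of tape lying flat, 65 mm across, 18 mm high, bystander, loose; origin at the centre of its underside
- eraser: white and blue eraser, 21x42x12 mm, bystander, loose; origin at the centre of its underside
- pen_1: green pencil lying flat, 7x117x7 mm, bystander, loose; origin at the centre of its underside

How it is judged:
On the way:
1. the lantern lies on its side on the mat (angle between lantern's own z axis and vertical between 1.5 and 1.64 rad and height (world z) of lantern_mid below 0.058 m and contact force between lantern and board above 1 N), for 0.2 s.
At the end, for the whole second after the job is handed in: the lantern lies flat on the mat on one of its sides (axis level within 0.05 rad), its foot within 6 mm of the stop batten with the open end pointing away from that batten, its long side within 6 mm of the side batten, its axis parallel to the side batten within 0.05 rad, at rest and let go (angle between lantern's own z axis and vertical between 1.52 and 1.62 rad and height (world z) of lantern_mid between 0.046 and 0.056 m and y of lantern_foot in the frame of corner above -0.006 m and y of lantern_top in the frame of corner below -0.18 m and x of lantern_mid in the frame of corner between -0.045 and -0.034 m and angle between the z axis of lantern and the y axis of board, either way round below 0.05 rad and contact force between lantern and board above 1 N and linear speed of lantern below 0.02 m/s); the robot touches nothing.
It fails at once if the lantern falls or is thrown down instead of being let down gently (it turns faster than 4 rad/s, as after a drop of its open end from about 20 mm) (angular speed of lantern above 4 rad/s).
It fails at once if the lantern is lifted or carried off the mat (more than about 12 mm) (height (world z) of lantern_mid above 0.127 m or (angle between lantern's own z axis and vertical below 0.1 rad and height (world z) of lantern_mid above 0.122 m) or (angle between lantern's own z axis and vertical above 0.8 rad and height (world z) of lantern_mid above 0.118 m) or (angle between lantern's own z axis and vertical above 1.2 rad and height (world z) of lantern_mid above 0.095 m) or (angle between lantern's own z axis and vertical above 1.45 rad and height (world z) of lantern_mid above 0.074 m)).
It fails at once if the fingers press on the glass with more than 35 N, as when pinching it (contact force between the fingers and lantern above 35 N).
It fails at once if the lantern goes over onto its head or off the board (height (world z) of lantern_mid below 0.035 m or angle between lantern's own z axis and vertical above 2 rad).
It fails at once if another thing on the table is moved by more than 20 mm (distance of any of solder_spool, flux_jar, copper_foil, grind_block, tape_ring, eraser, pen_1 from where it was at the start of the episode above 0.02 m).
It also fails if it takes over 72 s, if anything falls off the work surface, if the arm or the gripper's body presses on something with over 40 N, if the wrist force passes 120 N, or if a joint passes its speed limit or range.

## Working session

There is one attempt and no reset: what is moved stays moved. The work goes in short steps, Python scripts to look and compute and a tool call to move; the robot and the scene stay as the last step left them, time stands still between calls to the robot, and variables do not carry over. Pictures are saved under pics/ and viewed, and the job is handed in when it is done.

Besides the shell and the picture viewer there is one more tool, called after "Request:" as name(argument=value, ...) on one line, values as JSON. send_rows: Moves the arm, as the interface text tells. Shift numbers are shares of 0.05 m and turn numbers shares of 4 degrees, none past 1 either way. Its arguments: {"type":"object","properties":{"deltas":{"type":"array","items":{"type":"object","properties":{"x":{"type":"number"},"y":{"type":"number"},"z":{"type":"number"},"rx":{"type":"number"},"ry":{"type":"number"},"rz":{"type":"number"}}}},"grip":{"type":"number"}},"required":["deltas"]}

```bash
ls; mkdir -p pics
cat > h.py <<'E'
import numpy as np, cv2
from plant import monitor, vision, workorder, env
def cam(n):
    return vision.camera(n)
def K(c):
    f=200/np.tan(np.radians(c['fov_y'])/2); return f
def cloud(c):
    f=K(c); v,u=np.mgrid[0:400,0:640].astype(float)
    Km=np.array([[f,0,c['cx']],[0,f,c['cy']],[0,0,1]])
    xd=(u-c['cx'])/f; yd=(v-c['cy'])/f
    x,y=xd.copy(),yd.copy()
    for _ in range(20):
        s=1+c['k1']*(x*x+y*y); x=xd/s; y=yd/s
    z=c['range_z']; P=np.stack([x*z,-y*z,-z,np.ones_like(z)],-1)
    W=P@np.linalg.inv(c['camera_from_world']).T
    W=W[...,:3]; W[z==0]=np.nan
    return W
def proj(c,p):
    q=c['camera_from_world']@np.append(p,1); f=K(c)
    x,y=q[0]/-q[2],-q[1]/-q[2]; s=1+c['k1']*(x*x+y*y)
    return c['cx']+f*x*s,c['cy']+f*y*s
E
python3 - <<'E'
from h import *
for n in ('top','side'):
    c=cam(n); cv2.imwrite(f'pics/{n}0.png',c['img']); np.save(f'{n}0.npy',c,allow_pickle=True)
    print(n,c['fov_y'],c['k1'],np.linalg.inv(c['camera_from_world']).round(3))
print(env.nose_length, monitor.read_state())
E
```

```text
pics
top 51.74530578683695 -0.05973735618525124 [[ 0.006  0.995 -0.095  0.437]
 [-1.     0.007  0.007 -0.054]
 [ 0.008  0.095  0.995  1.27 ]
 [ 0.     0.     0.     1.   ]]
side 42.035556510709654 -0.16697816759246437 [[ 0.994  0.06  -0.089  0.404]
 [-0.105  0.402 -0.91  -1.315]
 [-0.019  0.914  0.405  0.679]
 [ 0.     0.     0.     1.   ]]
0.014 {'t': 0.1, 'qpos': array([-1.19602118e+00,  4.23753136e-01,  1.63064371e+00, -7.42104241e-07,
        1.08860301e+00, -1.89876985e-02]), 'joint_velocities': array([ 0.00040965, -0.00255075, -0.00224433,  0.00025516, -0.00033262,
        0.00051733]), 'joint_torque': array([-1.79585045e-04, -5.58427584e+01, -2.82445729e+01, -1.17316972e-04,
        3.03493413e-03, -3.22919198e-05]), 'position': array([ 0.2396415 , -0.57669853,  0.24461862]), 'ee_rot': array([-3.14018569e+00, -2.60609854e-05,  3.93763167e-01]), 'contact_force': array([0.13113021, 0.20249865, 0.0142968 ]), 'moment': array([ 0.02470798, -0.01147269, -0.03080719]), 'grip_width': 0.08553126516343391}
```

View pics/top0.png

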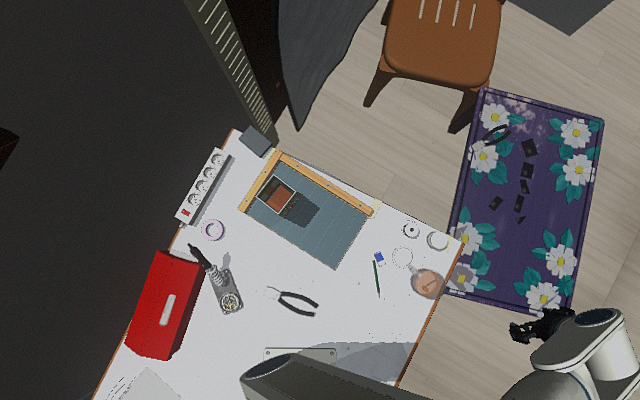

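View pics/side0.png

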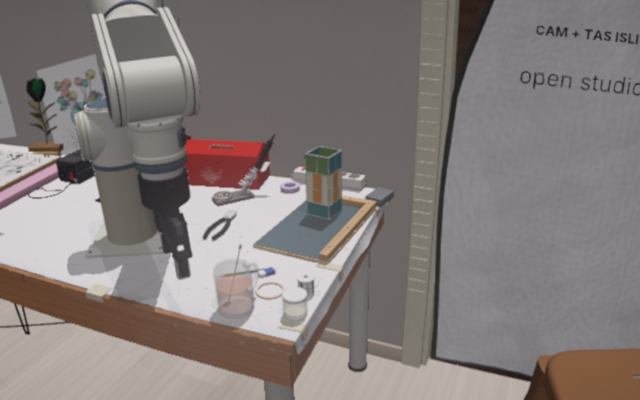

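The top view shows the stop batten from about (280,155) to (240,208), the side batten from (280,155) to (372,212), and the lantern mouth at about (277,195). The board is otherwise clear. Next I'll measure the board and lantern poses.

Run:
```python
from h import *
c=np.load('top0.npy',allow_pickle=True).item(); W=cloud(c); im=c['img']
b,g,r=[im[...,i].astype(int) for i in range(3)]
roi=np.zeros((400,640),bool); roi[140:290,225:400]=1
wood=roi&(r-b>60)&(r>150)&(abs(W[...,2]-.03)<.008)
print(wood.sum(), np.nanmedian(W[wood][:,2]))
n,l=cv2.connectedComponents(wood.astype(np.uint8))
P=W[wood][:,:2].astype(np.float32)
print(cv2.minAreaRect(P), cv2.boxPoints(cv2.minAreaRect(P)))
# fit board pose: model two battens L-shape outer/inner edges by optimisation on mask of points
from scipy.optimize import minimize
# rasterised IoU-like: signed fit using points in batten vs mat
mat=roi&(abs(W[...,2]-.012)<.005)&(r<130)&(b-r>0)
M=W[mat][:,:2]
print(mat.sum(),np.nanmedian(W[mat][:,2]))
def loc(p,X):
    a=p[2]; d=X-p[:2]; return np.c_[d[:,0]*np.cos(a)+d[:,1]*np.sin(a), -d[:,0]*np.sin(a)+d[:,1]*np.cos(a)]
def cost(p):
    q=loc(p,P); 
    def box(q,x0,x1,y0,y1): # distance outside of box
        dx=np.maximum(np.maximum(x0-q[:,0],q[:,0]-x1),0); dy=np.maximum(np.maximum(y0-q[:,1],q[:,1]-y1),0); return np.hypot(dx,dy)
    d=np.minimum(box(q,-.11,.11,.150,.174),box(q,.085,.109,-.175,.15))
    m=loc(p,M); e=box(m,-.11,.085,-.175,.15)
    return np.minimum(d,.01).sum()+np.minimum(e,.01).sum()
best=None
cx=P.mean(0)
for yaw in np.radians([-20,-25,-30,-35,-40,-45]):
  for s in [0,.05,-.05]:
    x0=np.r_[M.mean(0)+s,yaw]
    rr=minimize(cost,x0,method='Nelder-Mead',options=dict(maxiter=2000,xatol=1e-5,fatol=1e-6,initial_simplex=x0+np.array([[0,0,0],[.03,0,0],[0,.03,0],[0,0,.1]])))
    if best is None or rr.fun<best.fun: best=rr
p=best.x; print(p,np.degrees(p[2]),best.fun)
np.save('board.npy',p)
L=loc(p,P); m=loc(p,M)
s=L[(L[:,1]<.1)&(L[:,1]>-.15)]; t=L[(L[:,0]<.07)]
print('side batten x pct',np.percentile(s[:,0],[0.5,2,98,99.5]),'stop y',np.percentile(t[:,1],[.5,2,98,99.5]))
print('mat',np.percentile(m,[.5,99.5],axis=0))
# lantern
rim=roi&(W[...,2]>.195)&(W[...,2]<.21)
R=W[rim][:,:2]; print('rim',rim.sum(), np.nanmedian(W[rim][:,2]))
q=loc(p,R).astype(np.float32); print('lantern rim in board',cv2.minAreaRect(q), q.min(0),q.max(0))
# all high points
hi=roi&(W[...,2]>.06)&(W[...,2]<.215); q=loc(p,W[hi][:,:2]); print(hi.sum(),np.percentile(q,[1,99],axis=0))
a=p[2]
for n,o in dict(corner=(.085,.15)).items():
    print(n,p[0]+o[0]*np.cos(a)-o[1]*np.sin(a),p[1]+o[0]*np.sin(a)+o[1]*np.cos(a))
cv2.imwrite('pics/crop.png',cv2.resize(im[130:300,190:470],None,fx=2.8,fy=2.8,interpolation=cv2.INTER_CUBIC))
```

```text
1225 0.029897393149589835
((0.5264182090759277, -0.01173427700996399), (0.3468130826950073, 0.2164159119129181), 58.33938217163086) [[ 0.3432958  -0.10253616]
 [ 0.527503   -0.21613   ]
 [ 0.7095406   0.0790676 ]
 [ 0.5253334   0.19266145]]
5291 0.011800192646219454
[ 0.52629905 -0.01101915 -0.5599067 ] -32.08029057725522 1.47
side batten x pct [0.08594798 0.08639154 0.10806233 0.10850558] stop y [0.15043687 0.1508795  0.17147686 0.17207675]
mat [[-0.30576506 -0.2760783 ]
 [ 0.08189062  0.14450271]]
rim 176 0.20131642089669943
lantern rim in board ((-0.016178561374545097, 0.07368934899568558), (0.07799290120601654, 0.0782424658536911), 84.89437103271484) [-0.05817188  0.03228417] [0.0257174  0.11493231]
587 [[-0.05661713  0.03225496]
 [ 0.02332652  0.11357238]]
corner 0.6779860198078825 0.07093243986003187
```

View pics/crop.png

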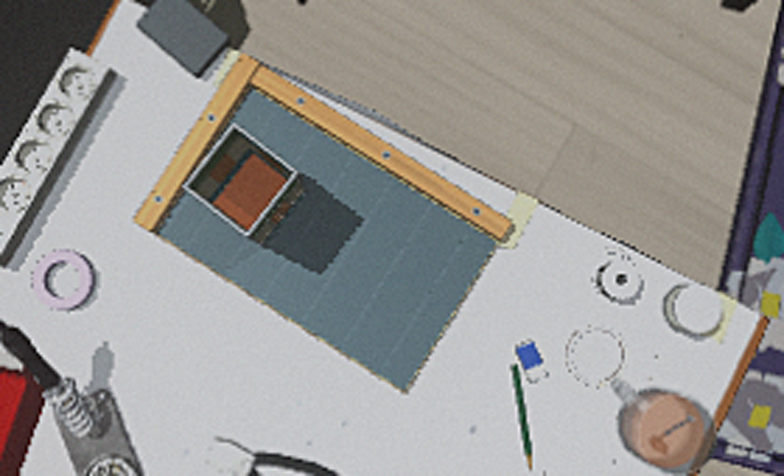

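Request:
send_rows(deltas=[{"z":0.3,"rz":1},{"z":0.3,"rz":1,"x":0.1,"y":0.2},{"x":0.22,"y":0.44,"rz":1},{"x":0.22,"y":0.44,"rz":1},{"x":0.22,"y":0.44,"rz":1},{"x":0.22,"y":0.44,"rz":1},{"x":0.22,"y":0.44,"rz":1},{"x":0.22,"y":0.44,"rz":1},{"x":0.22,"y":0.44,"rz":1},{"x":0.22,"y":0.44,"rz":1}], grip=0.235)

```text
invalid input
```

Request:
send_rows(deltas=[{"x":0.22,"y":0.44,"rz":1},{"x":0.22,"y":0.44,"rz":1},{"x":0.22,"y":0.44,"rz":1},{"x":0.22,"y":0.44,"rz":1},{"x":0.22,"y":0.44,"rz":1},{"x":0.22,"y":0.44,"rz":1},{"x":0.22,"y":0.44,"rz":1},{"x":0.22,"y":0.44,"rz":1},{"x":0.22,"y":0.44,"rz":1},{"x":0.22,"y":0.44,"rz":1}])

```text
invalid input
```

Run:
```python
from h import *
s=monitor.read_state(); print({k:np.round(v,3) for k,v in s.items()},env.nose_length)
```

```text
{'t': np.float64(0.1), 'qpos': array([-1.196,  0.424,  1.631, -0.   ,  1.089, -0.019]), 'joint_velocities': array([ 0.   , -0.003, -0.002,  0.   , -0.   ,  0.001]), 'joint_torque': array([-0.0000e+00, -5.5843e+01, -2.8245e+01, -0.0000e+00,  3.0000e-03,
       -0.0000e+00]), 'position': array([ 0.24 , -0.577,  0.245]), 'ee_rot': array([-3.14 , -0.   ,  0.394]), 'contact_force': array([0.131, 0.202, 0.014]), 'moment': array([ 0.025, -0.011, -0.031]), 'grip_width': np.float64(0.086)} 0.014
```

Request:
send_rows(deltas=[{"x":0,"y":0,"z":0.3,"rx":0,"ry":0,"rz":1}], grip=0.235)

```text
t: 0.22
position: [0.2394, -0.5761, 0.2588]
ee_rot: [-3.138, -0.0, 0.465]
contact_force: [0.2, -0.3, 0.3]
grip_width: 0.0699
```

Request:
send_rows(deltas=[{"x":0.1,"y":0.2,"z":0.3,"rx":0,"ry":0,"rz":1},{"x":0.22,"y":0.44,"z":0.2,"rx":0,"ry":0,"rz":1},{"x":0.22,"y":0.44,"z":0,"rx":0,"ry":0,"rz":1},{"x":0.22,"y":0.44,"z":0,"rx":0,"ry":0,"rz":1},{"x":0.22,"y":0.44,"z":0,"rx":0,"ry":0,"rz":1},{"x":0.22,"y":0.44,"z":0,"rx":0,"ry":0,"rz":1},{"x":0.22,"y":0.44,"z":0,"rx":0,"ry":0,"rz":1},{"x":0.22,"y":0.44,"z":0,"rx":0,"ry":0,"rz":1},{"x":0.22,"y":0.44,"z":0,"rx":0,"ry":0,"rz":1},{"x":0.22,"y":0.44,"z":0,"rx":0,"ry":0,"rz":1}])

```text
t: 1.48
position: [0.3443, -0.3674, 0.285]
ee_rot: [-3.141, -0.0, 1.166]
contact_force: [0.6, 0.2, 0.3]
grip_width: 0.0199
```

Request:
send_rows(deltas=[{"x":0.22,"y":0.44,"z":0,"rx":0,"ry":0,"rz":1},{"x":0.22,"y":0.44,"z":0,"rx":0,"ry":0,"rz":1},{"x":0.22,"y":0.44,"z":0,"rx":0,"ry":0,"rz":1},{"x":0.22,"y":0.44,"z":0,"rx":0,"ry":0,"rz":1},{"x":0.22,"y":0.44,"z":0,"rx":0,"ry":0,"rz":1},{"x":0.22,"y":0.44,"z":0,"rx":0,"ry":0,"rz":1},{"x":0.22,"y":0.44,"z":0,"rx":0,"ry":0,"rz":1},{"x":0.22,"y":0.44,"z":0,"rx":0,"ry":0,"rz":1},{"x":0.22,"y":0.44,"z":0,"rx":0,"ry":0,"rz":1},{"x":0.22,"y":0.44,"z":0,"rx":0,"ry":0,"rz":1}])

```text
t: 2.72
position: [0.4538, -0.1475, 0.285]
ee_rot: [-3.141, -0.0, 1.865]
contact_force: [-0.6, -0.6, -0.6]
grip_width: 0.02
```

Run:
```python
from h import *
s=monitor.read_state(); print({k:np.round(v,3) for k,v in s.items()},env.nose_length)
```

```text
{'t': np.float64(2.725), 'qpos': array([-0.339,  0.153,  1.908, -0.   ,  1.08 , -0.633]), 'joint_velocities': array([ 0.41 ,  0.04 , -0.047,  0.   ,  0.008, -0.146]), 'joint_torque': array([-2.5520e+00, -3.8734e+01, -2.7590e+01,  8.0000e-03,  3.7000e-02,
        1.9700e-01]), 'position': array([ 0.454, -0.147,  0.285]), 'ee_rot': array([-3.141, -0.   ,  1.865]), 'contact_force': array([-0.6  , -0.589, -0.603]), 'moment': array([0.094, 0.027, 0.002]), 'grip_width': np.float64(0.02)} 0.014
```

Request:
send_rows(deltas=[{"x":0,"y":0,"z":0,"rx":0,"ry":0,"rz":1},{"x":0,"y":0,"z":0,"rx":0,"ry":0,"rz":1},{"x":0,"y":0,"z":0,"rx":0,"ry":0,"rz":1},{"x":0,"y":0,"z":0,"rx":0,"ry":0,"rz":1},{"x":0,"y":0,"z":0,"rx":0,"ry":0,"rz":1},{"x":0,"y":0,"z":0,"rx":0,"ry":0,"rz":1},{"x":0,"y":0,"z":0,"rx":0,"ry":0,"rz":1},{"x":0,"y":0,"z":0,"rx":0,"ry":0,"rz":1},{"x":0,"y":0,"z":0,"rx":0,"ry":0,"rz":0.6}])

```text
t: 3.85
position: [0.4534, -0.1482, 0.285]
ee_rot: [-3.141, -0.001, 2.464]
contact_force: [-0.0, 0.6, 0.1]
grip_width: 0.0201
```

Request:
send_rows(deltas=[{"x":0,"y":0,"z":0,"rx":1,"ry":-0.76,"rz":0},{"x":0,"y":0,"z":0,"rx":1,"ry":-0.76,"rz":0},{"x":0,"y":0,"z":0,"rx":1,"ry":-0.76,"rz":0},{"x":0,"y":0,"z":0,"rx":1,"ry":-0.76,"rz":0},{"x":0,"y":0,"z":0,"rx":1,"ry":-0.76,"rz":0},{"x":0,"y":0,"z":0,"rx":1,"ry":-0.76,"rz":0}])

```text
t: 4.6
position: [0.4536, -0.1482, 0.2853]
ee_rot: [2.613, -0.015, 2.467]
contact_force: [-0.4, -0.3, -0.5]
grip_width: 0.0199
```

Run:
```python
from h import *
s=monitor.read_state(); print({k:np.round(s[k],4) for k in ('t','qpos','position','ee_rot')})
```

```text
{'t': np.float64(4.6), 'qpos': array([-0.6504,  0.1637,  1.9991,  0.6132,  1.0686, -1.8689]), 'position': array([ 0.4536, -0.1482,  0.2853]), 'ee_rot': array([ 2.6131, -0.0151,  2.4666])}
```

Request:
send_rows(deltas=[{"x":0,"y":0,"z":0,"rx":1,"ry":-0.76,"rz":0},{"x":0,"y":0,"z":0,"rx":1,"ry":-0.76,"rz":0},{"x":0,"y":0,"z":0,"rx":1,"ry":-0.76,"rz":0},{"x":0,"y":0,"z":0,"rx":1,"ry":-0.76,"rz":0},{"x":0,"y":0,"z":0,"rx":1,"ry":-0.76,"rz":0},{"x":0,"y":0,"z":0,"rx":1,"ry":-0.76,"rz":0}])

```text
t: 5.35
position: [0.4537, -0.1483, 0.2853]
ee_rot: [2.087, -0.026, 2.478]
contact_force: [0.1, 0.0, 0.0]
grip_width: 0.0202
```

Run:
```python
from h import *
s=monitor.read_state(); print({k:np.round(s[k],4) for k in ('t','qpos','position','ee_rot')})
```

```text
{'t': np.float64(5.35), 'qpos': array([-0.8793,  0.3549,  2.0585,  1.0582,  1.3323, -2.3812]), 'position': array([ 0.4537, -0.1483,  0.2853]), 'ee_rot': array([ 2.0871, -0.0265,  2.4775])}
```

```bash
cat > fk.py <<'E'
import numpy as np
from scipy.optimize import least_squares
from scipy.spatial.transform import Rotation as Ro
D=[([-1.19602118e+00,4.23753136e-01,1.63064371e+00,0,1.08860301e+00,-1.89876985e-02],[0.2396415,-0.57669853,0.24461862],[-3.14018569,0,.393763167]),
([-0.339,0.153,1.908,0,1.08,-0.633],[.454,-.147,.285],[-3.141,0,1.865]),
([-0.6504,0.1637,1.9991,0.6132,1.0686,-1.8689],[0.4536,-0.1482,0.2853],[2.6131,-0.0151,2.4666]),
([-0.8793,0.3549,2.0585,1.0582,1.3323,-2.3812],[0.4537,-0.1483,0.2853],[2.0871,-0.0265,2.4775])]
Rz=lambda a:Ro.from_euler('z',a).as_matrix(); Ry=lambda a:Ro.from_euler('y',a).as_matrix()
def fk(q,p):
    a1,d1,L2,L3,e,Lt,c=p
    A=Rz(q[0]); B=A@Ry(q[1]); C=B@Ry(q[2]); R=C@Rz(q[3])@Ry(q[4])@Rz(q[5])
    w=A@[a1,0,d1]+B@[0,0,L2]+C@[e,0,L3]
    return w+R@[0,0,Lt], R@Rz(c), w
def res(p):
    o=[]
    for q,x,r in D:
        P,R,_=fk(q,p); o+=list((P-x)*10); o+=list((R-Ro.from_euler('xyz',r).as_matrix()).ravel())
    return np.r_[o,1e-3*(p-np.array([0,.35,.4,.4,0,.2,np.pi/2]))]
best=min((least_squares(res,[0,.35,.4,.4,0,.2,c]) for c in (np.pi/2,-np.pi/2,0,np.pi)),key=lambda s:s.cost)
p=best.x
LO=np.array([-3,-.9,.09,-1.31,.11,-2.54]);HI=np.array([3,2.11,2.58,4.45,2.69,2.54])
def ik(x,R,q0):
    f=lambda q:np.r_[(fk(q,p)[0]-x)*5,(fk(q,p)[1]-R).ravel()]
    return least_squares(f,np.clip(q0,LO+.001,HI-.001),bounds=(LO,HI))
E
python3 - <<'E'
from fk import *
print(best.cost,p.round(4))
th=np.radians(37.2); e=np.array([np.sin(th),np.cos(th),0]); ax=np.array([np.cos(th),-np.sin(th),0]); lan=np.array([.5513,.06,.012])
for flip in (0,1):
    R0=Ro.from_euler('xyz',[np.pi,0,2.492-flip*np.pi]).as_matrix()
    q=np.array([.12,.4,1.7,0,1.05,-.8+flip*3.1])
    for lt,tt in [(0,0),(10,10),(20,20),(30,30),(45,40),(60,45),(75,50),(90,55),(90,45)]:
        t=np.radians(lt); piv=lan-.039*e
        z=np.array([0,0,1]); Rl=Ro.from_rotvec(ax*t).as_matrix()
        rim=piv+Rl@(e*.075+z*.19)
        R=Ro.from_rotvec(ax*np.radians(tt)).as_matrix()@R0
        x=rim+ (-.001)*0*z   # tcp about at the rim, tip 14 beyond
        s=ik(x,R,q); q=s.x
        print(flip,lt,tt,x.round(3),q.round(2),'%.1e'%s.cost,'wrist',fk(q,p)[2].round(2))
E
```

```text
0.015599479611183607 [-0.0223  0.3127  0.5664  0.4975  0.0562  0.3035  1.5708]
0 0 0 [0.573 0.089 0.202] [ 0.15  0.41  1.77  0.    0.97 -0.77] 1.2e-26 wrist [0.57 0.09 0.51]
0 10 10 [0.552 0.061 0.212] [ 0.04  0.32  1.89  0.18  0.83 -1.  ] 3.8e-24 wrist [0.52 0.02 0.51]
0 20 20 [0.531 0.033 0.216] [-0.11  0.26  2.    0.44  0.75 -1.33] 6.3e-22 wrist [ 0.47 -0.05  0.5 ]
0 30 30 [0.51  0.005 0.214] [-0.27  0.24  2.09  0.75  0.75 -1.74] 4.8e-19 wrist [ 0.42 -0.12  0.48]
0 45 40 [ 0.479 -0.036  0.199] [-0.49  0.29  2.17  1.01  0.85 -2.17] 1.1e-20 wrist [ 0.36 -0.19  0.43]
0 60 45 [ 0.451 -0.072  0.172] [-0.65  0.38  2.21  1.09  0.93 -2.42] 3.7e-24 wrist [ 0.32 -0.24  0.39]
0 75 50 [ 0.428 -0.102  0.134] [-0.76  0.49  2.19  1.08  0.99 -2.54] 2.7e-03 wrist [ 0.3  -0.29  0.34]
0 90 55 [ 0.413 -0.122  0.087] [-0.83  0.62  2.13  1.03  1.05 -2.54] 2.6e-02 wrist [ 0.3  -0.33  0.29]
0 90 45 [ 0.413 -0.122  0.087] [-0.78  0.55  2.18  1.03  0.9  -2.54] 4.9e-03 wrist [ 0.3  -0.3   0.32]
1 0 0 [0.573 0.089 0.202] [0.15 0.41 1.77 0.   0.97 2.37] 3.8e-17 wrist [0.57 0.09 0.51]
1 10 10 [0.552 0.061 0.212] [0.04 0.32 1.89 0.18 0.83 2.14] 1.1e-24 wrist [0.52 0.02 0.51]
1 20 20 [0.531 0.033 0.216] [-0.11  0.26  2.    0.44  0.75  1.81] 1.4e-21 wrist [ 0.47 -0.05  0.5 ]
1 30 30 [0.51  0.005 0.214] [-0.27  0.24  2.09  0.75  0.75  1.4 ] 6.7e-19 wrist [ 0.42 -0.12  0.48]
1 45 40 [ 0.479 -0.036  0.199] [-0.49  0.29  2.17  1.01  0.85  0.97] 9.4e-21 wrist [ 0.36 -0.19  0.43]
1 60 45 [ 0.451 -0.072  0.172] [-0.65  0.38  2.21  1.09  0.93  0.72] 7.6e-25 wrist [ 0.32 -0.24  0.39]
1 75 50 [ 0.428 -0.102  0.134] [-0.78  0.51  2.21  1.13  0.99  0.5 ] 4.5e-26 wrist [ 0.29 -0.29  0.33]
1 90 55 [ 0.413 -0.122  0.087] [-0.88  0.68  2.19  1.17  1.05  0.31] 2.3e-26 wrist [ 0.26 -0.32  0.26]
1 90 45 [ 0.413 -0.122  0.087] [-0.8   0.58  2.21  1.11  0.9   0.46] 6.9e-23 wrist [ 0.28 -0.29  0.3 ]
```

Request:
send_rows(deltas=[{"x":0,"y":0,"z":0,"rx":-1,"ry":0.76,"rz":0},{"x":0,"y":0,"z":0,"rx":-1,"ry":0.76,"rz":0},{"x":0,"y":0,"z":0,"rx":-1,"ry":0.76,"rz":0},{"x":0,"y":0,"z":0,"rx":-1,"ry":0.76,"rz":0},{"x":0,"y":0,"z":0,"rx":-1,"ry":0.76,"rz":0},{"x":0,"y":0,"z":0,"rx":-1,"ry":0.76,"rz":0},{"x":0,"y":0,"z":0,"rx":-1,"ry":0.76,"rz":0},{"x":0,"y":0,"z":0,"rx":-1,"ry":0.76,"rz":0},{"x":0,"y":0,"z":0,"rx":-1,"ry":0.76,"rz":0},{"x":0,"y":0,"z":0,"rx":-1,"ry":0.76,"rz":0},{"x":0,"y":0,"z":0,"rx":-1,"ry":0.76,"rz":0},{"x":0,"y":0,"z":0,"rx":-1,"ry":0.76,"rz":0}])

```text
t: 6.85
position: [0.4536, -0.1483, 0.2853]
ee_rot: [-3.139, 0.0, 2.463]
contact_force: [-0.3, 1.1, -0.4]
grip_width: 0.02
```

Request:
send_rows(deltas=[{"x":0,"y":0,"z":0,"rx":0,"ry":0,"rz":-1},{"x":0,"y":0,"z":0,"rx":0,"ry":0,"rz":-1},{"x":0,"y":0,"z":0,"rx":0,"ry":0,"rz":-1},{"x":0,"y":0,"z":0,"rx":0,"ry":0,"rz":-1},{"x":0,"y":0,"z":0,"rx":0,"ry":0,"rz":-1},{"x":0,"y":0,"z":0,"rx":0,"ry":0,"rz":-1},{"x":0,"y":0,"z":0,"rx":0,"ry":0,"rz":-1},{"x":0,"y":0,"z":0,"rx":0,"ry":0,"rz":-1},{"x":0,"y":0,"z":0,"rx":0,"ry":0,"rz":-1},{"x":0,"y":0,"z":0,"rx":0,"ry":0,"rz":-1},{"x":0,"y":0,"z":0,"rx":0,"ry":0,"rz":-1},{"x":0,"y":0,"z":0,"rx":0,"ry":0,"rz":-1}])

```text
t: 8.35
position: [0.4534, -0.1482, 0.285]
ee_rot: [-3.141, -0.0, 1.623]
contact_force: [-0.0, 0.9, -0.1]
grip_width: 0.0198
```

Request:
send_rows(deltas=[{"x":0,"y":0,"z":0,"rx":0,"ry":0,"rz":-1},{"x":0,"y":0,"z":0,"rx":0,"ry":0,"rz":-1},{"x":0,"y":0,"z":0,"rx":0,"ry":0,"rz":-1},{"x":0,"y":0,"z":0,"rx":0,"ry":0,"rz":-1},{"x":0,"y":0,"z":0,"rx":0,"ry":0,"rz":-1},{"x":0,"y":0,"z":0,"rx":0,"ry":0,"rz":-1},{"x":0,"y":0,"z":0,"rx":0,"ry":0,"rz":-1},{"x":0,"y":0,"z":0,"rx":0,"ry":0,"rz":-1},{"x":0,"y":0,"z":0,"rx":0,"ry":0,"rz":-1},{"x":0,"y":0,"z":0,"rx":0,"ry":0,"rz":-1},{"x":0,"y":0,"z":0,"rx":0,"ry":0,"rz":-1},{"x":0,"y":0,"z":0,"rx":0,"ry":0,"rz":-1}])

```text
t: 9.85
position: [0.4534, -0.1482, 0.285]
ee_rot: [-3.141, 0.0, 0.785]
contact_force: [-0.5, -1.2, 0.7]
grip_width: 0.0203
```

Request:
send_rows(deltas=[{"x":0.2,"y":0.4,"z":0,"rx":0,"ry":0,"rz":-1},{"x":0.2,"y":0.4,"z":0,"rx":0,"ry":0,"rz":-1},{"x":0.2,"y":0.4,"z":0,"rx":0,"ry":0,"rz":-1},{"x":0.2,"y":0.4,"z":0,"rx":0,"ry":0,"rz":-1},{"x":0.2,"y":0.4,"z":0,"rx":0,"ry":0,"rz":-1},{"x":0.2,"y":0.4,"z":0,"rx":0,"ry":0,"rz":-1},{"x":0.2,"y":0.4,"z":0,"rx":0,"ry":0,"rz":-1},{"x":0.2,"y":0.4,"z":0,"rx":0,"ry":0,"rz":-1},{"x":0.2,"y":0.4,"z":0,"rx":0,"ry":0,"rz":-1},{"x":0.2,"y":0.4,"z":0,"rx":0,"ry":0,"rz":-1},{"x":0.2,"y":0.4,"z":0,"rx":0,"ry":0,"rz":-1},{"x":0.2,"y":0.36,"z":0,"rx":0,"ry":0,"rz":-1}])

```text
t: 11.35
position: [0.5733, 0.0904, 0.2849]
ee_rot: [3.141, 0.001, -0.053]
contact_force: [-0.3, 0.8, -0.4]
grip_width: 0.02
```

Request:
send_rows(deltas=[{"x":0,"y":0,"z":0,"rx":0,"ry":0,"rz":-1},{"x":0,"y":0,"z":0,"rx":0,"ry":0,"rz":-1},{"x":0,"y":0,"z":0,"rx":0,"ry":0,"rz":-1},{"x":0,"y":0,"z":0,"rx":0,"ry":0,"rz":-1},{"x":0,"y":0,"z":0,"rx":0,"ry":0,"rz":-1},{"x":0,"y":0,"z":0,"rx":0,"ry":0,"rz":-1},{"x":0,"y":0,"z":0,"rx":0,"ry":0,"rz":-1},{"x":0,"y":0,"z":0,"rx":0,"ry":0,"rz":-1},{"x":0,"y":0,"z":0,"rx":0,"ry":0,"rz":-0.5},{"x":0,"y":0,"z":0,"rx":0,"ry":0,"rz":0}])

```text
t: 12.6
position: [0.5734, 0.0893, 0.2852]
ee_rot: [3.141, 0.0, -0.645]
contact_force: [-1.0, 0.3, 1.3]
grip_width: 0.0202
```

Run:
```python
from h import *
s=monitor.read_state(); print({k:np.round(s[k],4) for k in ('t','qpos','position','ee_rot')},env.nose_length)
for n in ('top','side'):
    c=cam(n); np.save(f'{n}1.npy',c,allow_pickle=True)
    u,v=proj(c,[.55,.06,.15]); u,v=int(u),int(v)
    cv2.imwrite(f'pics/{n}1.png',cv2.resize(c['img'][max(v-80,0):v+80,u-100:u+100],None,fx=3.6,fy=3.6,interpolation=cv2.INTER_CUBIC))
```

```text
{'t': np.float64(12.6), 'qpos': array([ 0.134 ,  0.3142,  1.6945, -0.    ,  1.1333,  2.3495]), 'position': array([0.5734, 0.0893, 0.2852]), 'ee_rot': array([ 3.1413e+00,  2.0000e-04, -6.4470e-01])} 0.014
```

View pics/side1.png

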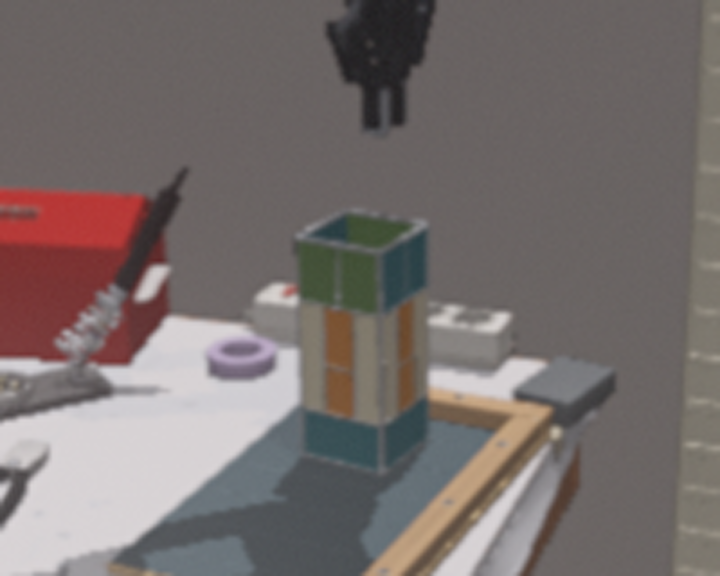

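Run:
```python
from h import *
ex=np.array([np.cos(-.649),np.sin(-.649)]);ey=np.array([-ex[1],ex[0]])
c=np.load('side1.npy',allow_pickle=True).item(); W=cloud(c)
m=(np.hypot(W[...,0]-.5734,W[...,1]-.0893)<.08)&(W[...,2]>.22)&(W[...,2]<.34)
P=W[m]; L=np.c_[(P[:,:2]-[.5734,.0893])@ex,(P[:,:2]-[.5734,.0893])@ey,P[:,2]]
for a in np.arange(.255,.34,.008):
    s=L[(L[:,2]>=a)&(L[:,2]<a+.008)]
    if len(s): print(round(a,3),len(s),np.sort(s[:,1]).round(3)[::max(1,len(s)//10)],s[:,0].min().round(3),s[:,0].max().round(3))
print(L[:,2].min())
# lantern rim from side
m=(W[...,2]>.194)&(W[...,2]<.208)&(np.hypot(W[...,0]-.551,W[...,1]-.06)<.07)
P=W[m][:,:2]; L=np.c_[(P-[.5734,.0893])@ex,(P-[.5734,.0893])@ey]
print(len(P),L.min(0),L.max(0)); print(cv2.minAreaRect(P.astype(np.float32)))
```

```text
0.271 19 [-0.023 -0.022 -0.018 -0.018 -0.018 -0.018 -0.017 -0.016 -0.013 -0.013
 -0.012 -0.011 -0.007  0.008  0.008  0.009  0.012  0.013  0.013] -0.015 0.01
0.279 39 [-0.028 -0.025 -0.022 -0.022 -0.021 -0.019 -0.018 -0.015  0.006  0.01
  0.011  0.012  0.013] -0.011 0.01
0.287 35 [-0.028 -0.025 -0.023 -0.022 -0.019 -0.016 -0.014  0.003  0.007  0.009
  0.012  0.014] -0.01 0.009
0.295 33 [-0.025 -0.023 -0.022 -0.021 -0.019 -0.015 -0.013  0.008  0.01   0.011
  0.013] -0.01 0.009
0.303 38 [-0.028 -0.026 -0.025 -0.022 -0.02  -0.017 -0.015 -0.009  0.009  0.01
  0.012  0.015  0.018] -0.008 0.01
0.311 40 [-0.037 -0.034 -0.027 -0.025 -0.02   0.004  0.011  0.012  0.014  0.022] -0.016 0.013
0.319 64 [-0.046 -0.043 -0.041 -0.037 -0.027 -0.023  0.006  0.016  0.022  0.028
  0.036] -0.014 0.014
0.327 54 [-0.054 -0.049 -0.043 -0.038 -0.026 -0.024 -0.017  0.007  0.016  0.032
  0.037] -0.012 0.013
0.335 43 [-0.057 -0.053 -0.051 -0.049 -0.024 -0.019 -0.015  0.007  0.013  0.035
  0.041] -0.014 0.016
0.27126683657263684
223 [-0.04270039 -0.08136618] [0.03952685 0.0077713 ]
((0.5497785806655884, 0.06091952323913574), (0.09013393521308899, 0.08064782619476318), 54.57229232788086)
```

Request:
send_rows(deltas=[{"x":0,"y":0,"z":-0.3,"rx":0,"ry":0,"rz":0},{"x":0,"y":0,"z":-0.3,"rx":0,"ry":0,"rz":0},{"x":0,"y":0,"z":-0.3,"rx":0,"ry":0,"rz":0},{"x":0,"y":0,"z":-0.3,"rx":0,"ry":0,"rz":0},{"x":0,"y":0,"z":-0.1,"rx":0,"ry":0,"rz":0},{"x":0,"y":0,"z":-0.1,"rx":0,"ry":0,"rz":0},{"x":0,"y":0,"z":-0.1,"rx":0,"ry":0,"rz":0},{"x":0,"y":0,"z":-0.1,"rx":0,"ry":0,"rz":0},{"x":0,"y":0,"z":-0.1,"rx":0,"ry":0,"rz":0}])

```text
t: 13.82
position: [0.5739, 0.0889, 0.2002]
ee_rot: [-3.141, -0.0, -0.646]
contact_force: [-0.1, -0.4, -0.6]
grip_width: 0.0198
```

Run:
```python
from h import *
c=cam('side'); np.save('side2.npy',c,allow_pickle=True)
u,v=proj(c,[.55,.06,.15]); u,v=int(u),int(v)
cv2.imwrite('pics/side2.png',cv2.resize(c['img'][max(v-60,0):v+60,u-80:u+80],None,fx=4.5,fy=4.5,interpolation=cv2.INTER_CUBIC))
```

```text
(no output)
```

View pics/side2.png

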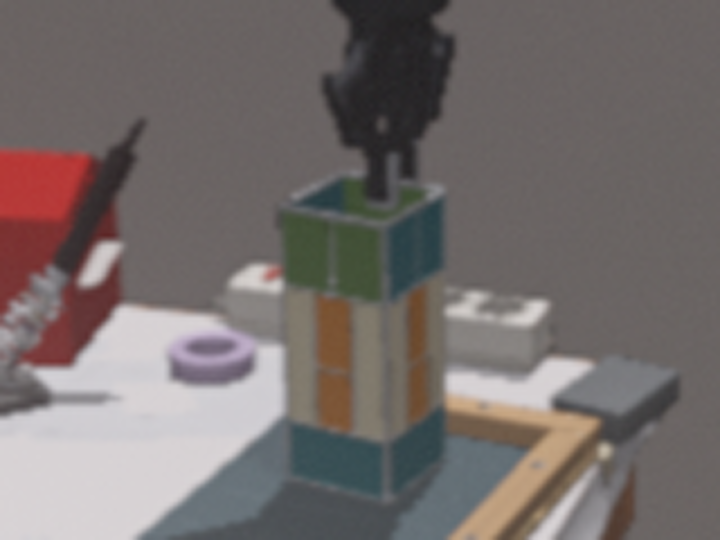

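```bash
cat > plan.py <<'E'
import numpy as np
from scipy.spatial.transform import Rotation as Ro
th=.647; e=np.array([np.sin(th),np.cos(th),0]); ax=np.array([np.cos(th),-np.sin(th),0]); z=np.array([0,0,1.])
x0=np.array([.5737,.0893,.2005]); rim0=x0-.002*e+0*z  # inner corner start ~ at slot centre -2
piv=rim0-.074*e; piv[2]=.012
T=np.r_[0:92:2]
S=np.interp(T,[0,40,90],[0,40,57]); O=np.interp(T,[0,36,60],[.002,.002,.010])
X=[]
for t,s,o in zip(T,S,O):
    Rl=Ro.from_rotvec(ax*np.radians(t)).as_matrix(); Rs=Ro.from_rotvec(ax*np.radians(s)).as_matrix()
    X.append(piv+Rl@(rim0-piv)+o*(Rs@e))
X=np.array(X)
if __name__=='__main__':
    d=np.diff(X,axis=0)/.05; ds=np.diff(S)/4
    for i in range(len(d)): print(T[i+1],S[i+1].round(1),X[i+1].round(4),'|',d[i].round(3),(ds[i]*ax[:2]).round(3))
E
python3 plan.py
```

```text
2 2.0 [0.5697 0.084  0.203 ] | [-0.08  -0.106  0.051] [ 0.399 -0.301]
4 4.0 [0.5657 0.0787 0.2053] | [-0.081 -0.107  0.046] [ 0.399 -0.301]
6 6.0 [0.5616 0.0732 0.2074] | [-0.082 -0.108  0.041] [ 0.399 -0.301]
8 8.0 [0.5574 0.0678 0.2092] | [-0.083 -0.109  0.037] [ 0.399 -0.301]
10 10.0 [0.5533 0.0623 0.2108] | [-0.083 -0.11   0.032] [ 0.399 -0.301]
12 12.0 [0.5491 0.0567 0.2122] | [-0.084 -0.111  0.027] [ 0.399 -0.301]
14 14.0 [0.5449 0.0511 0.2133] | [-0.084 -0.112  0.022] [ 0.399 -0.301]
16 16.0 [0.5406 0.0455 0.2141] | [-0.085 -0.112  0.017] [ 0.399 -0.301]
18 18.0 [0.5363 0.0399 0.2148] | [-0.085 -0.113  0.012] [ 0.399 -0.301]
20 20.0 [0.5321 0.0342 0.2151] | [-0.085 -0.113  0.007] [ 0.399 -0.301]
22 22.0 [0.5278 0.0285 0.2152] | [-0.086 -0.113  0.002] [ 0.399 -0.301]
24 24.0 [0.5235 0.0229 0.2151] | [-0.086 -0.113 -0.003] [ 0.399 -0.301]
26 26.0 [0.5193 0.0172 0.2147] | [-0.085 -0.113 -0.008] [ 0.399 -0.301]
28 28.0 [0.515  0.0116 0.2141] | [-0.085 -0.113 -0.012] [ 0.399 -0.301]
30 30.0 [0.5107 0.006  0.2132] | [-0.085 -0.112 -0.017] [ 0.399 -0.301]
32 32.0 [5.065e-01 4.000e-04
[... 1527 characters left out ...]
5 -0.106] [ 0.136 -0.102]
74 51.6 [ 0.4347 -0.0947  0.1429] | [-0.054 -0.072 -0.109] [ 0.136 -0.102]
76 52.2 [ 0.4321 -0.0981  0.1373] | [-0.052 -0.068 -0.112] [ 0.136 -0.102]
78 52.9 [ 0.4297 -0.1014  0.1316] | [-0.049 -0.065 -0.115] [ 0.136 -0.102]
80 53.6 [ 0.4273 -0.1045  0.1257] | [-0.047 -0.062 -0.118] [ 0.136 -0.102]
82 54.3 [ 0.4251 -0.1074  0.1196] | [-0.044 -0.059 -0.12 ] [ 0.136 -0.102]
84 55.0 [ 0.423  -0.1102  0.1135] | [-0.042 -0.055 -0.123] [ 0.136 -0.102]
86 55.6 [ 0.4211 -0.1128  0.1072] | [-0.039 -0.052 -0.125] [ 0.136 -0.102]
88 56.3 [ 0.4192 -0.1152  0.1009] | [-0.036 -0.048 -0.127] [ 0.136 -0.102]
90 57.0 [ 0.4175 -0.1174  0.0944] | [-0.034 -0.045 -0.129] [ 0.136 -0.102]
```

Request:
send_rows(deltas=[{"x":-0.08,"y":-0.106,"z":0.051,"rx":0.4,"ry":-0.3,"rz":0},{"x":-0.081,"y":-0.107,"z":0.046,"rx":0.4,"ry":-0.3,"rz":0},{"x":-0.082,"y":-0.108,"z":0.041,"rx":0.4,"ry":-0.3,"rz":0},{"x":-0.083,"y":-0.109,"z":0.037,"rx":0.4,"ry":-0.3,"rz":0},{"x":-0.083,"y":-0.11,"z":0.032,"rx":0.4,"ry":-0.3,"rz":0}])

```text
t: 14.5
position: [0.5534, 0.0618, 0.2109]
ee_rot: [-2.965, 0.0, -0.646]
contact_force: [-1.0, 1.3, -0.9]
grip_width: 0.0199
```

Request:
send_rows(deltas=[{"x":-0.084,"y":-0.111,"z":0.027,"rx":0.4,"ry":-0.3,"rz":0},{"x":-0.084,"y":-0.112,"z":0.022,"rx":0.4,"ry":-0.3,"rz":0},{"x":-0.085,"y":-0.112,"z":0.017,"rx":0.4,"ry":-0.3,"rz":0}])

```text
t: 14.88
position: [0.5408, 0.045, 0.2143]
ee_rot: [-2.861, 0.0, -0.646]
contact_force: [-0.0, 0.0, -0.3]
grip_width: 0.0202
```

Run:
```python
from h import *
c=cam('side'); np.save('side3.npy',c,allow_pickle=True)
u,v=proj(c,[.55,.06,.15]); u,v=int(u),int(v)
cv2.imwrite('pics/side3.png',cv2.resize(c['img'][max(v-60,0):v+60,u-80:u+80],None,fx=4.5,fy=4.5,interpolation=cv2.INTER_CUBIC))
```

```text
(no output)
```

View pics/side3.png

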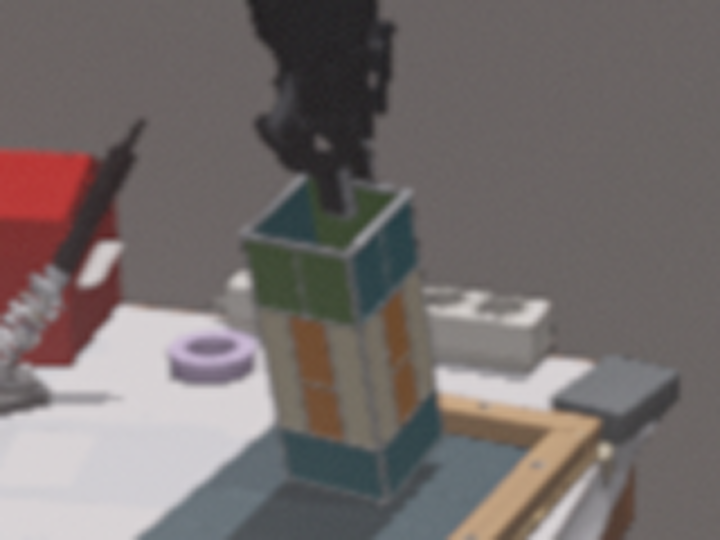

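Tipping as planned; the lower edge is holding. Continuing through the balance point.

Request:
send_rows(deltas=[{"x":-0.085,"y":-0.113,"z":0.012,"rx":0.4,"ry":-0.3,"rz":0},{"x":-0.085,"y":-0.113,"z":0.007,"rx":0.4,"ry":-0.3,"rz":0},{"x":-0.086,"y":-0.113,"z":0.002,"rx":0.4,"ry":-0.3,"rz":0},{"x":-0.086,"y":-0.113,"z":-0.003,"rx":0.4,"ry":-0.3,"rz":0},{"x":-0.085,"y":-0.113,"z":-0.008,"rx":0.4,"ry":-0.3,"rz":0}])

```text
t: 15.55
position: [0.5195, 0.0168, 0.2147]
ee_rot: [-2.687, 0.001, -0.646]
contact_force: [0.6, -0.2, 0.2]
grip_width: 0.0199
```

Request:
send_rows(deltas=[{"x":-0.085,"y":-0.113,"z":-0.012,"rx":0.4,"ry":-0.3,"rz":0},{"x":-0.085,"y":-0.112,"z":-0.017,"rx":0.4,"ry":-0.3,"rz":0},{"x":-0.084,"y":-0.112,"z":-0.022,"rx":0.4,"ry":-0.3,"rz":0},{"x":-0.084,"y":-0.111,"z":-0.027,"rx":0.4,"ry":-0.3,"rz":0},{"x":-0.083,"y":-0.11,"z":-0.032,"rx":0.4,"ry":-0.3,"rz":0},{"x":-0.076,"y":-0.101,"z":-0.029,"rx":0.4,"ry":-0.3,"rz":0}])

```text
t: 16.3
position: [0.4945, -0.0163, 0.2074]
ee_rot: [-2.478, 0.002, -0.646]
contact_force: [0.6, -0.4, -1.0]
grip_width: 0.0201
```

Run:
```python
from h import *
c=cam('side'); np.save('side4.npy',c,allow_pickle=True)
u,v=proj(c,[.5,.0,.12]); u,v=int(u),int(v)
cv2.imwrite('pics/side4.png',cv2.resize(c['img'][max(v-60,0):v+60,u-80:u+80],None,fx=4.5,fy=4.5,interpolation=cv2.INTER_CUBIC))
```

```text
(no output)
```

View pics/side4.png

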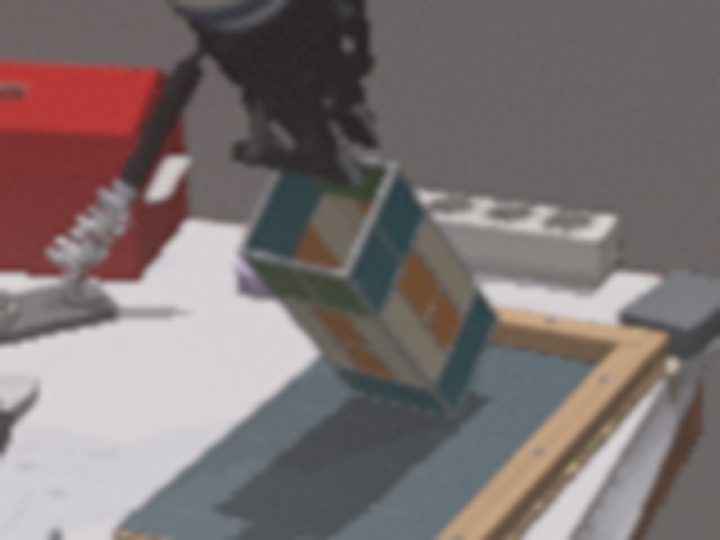

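Request:
send_rows(deltas=[{"x":-0.076,"y":-0.1,"z":-0.033,"rx":0.4,"ry":-0.3,"rz":0},{"x":-0.075,"y":-0.099,"z":-0.038,"rx":0.136,"ry":-0.102,"rz":0},{"x":-0.074,"y":-0.097,"z":-0.042,"rx":0.136,"ry":-0.102,"rz":0},{"x":-0.073,"y":-0.096,"z":-0.047,"rx":0.136,"ry":-0.102,"rz":0},{"x":-0.071,"y":-0.095,"z":-0.051,"rx":0.136,"ry":-0.102,"rz":0},{"x":-0.07,"y":-0.093,"z":-0.055,"rx":0.136,"ry":-0.102,"rz":0}])

```text
t: 17.1
position: [0.4723, -0.0454, 0.194]
ee_rot: [-2.384, 0.002, -0.646]
contact_force: [0.3, -0.8, -2.1]
grip_width: 0.0199
```

Request:
send_rows(deltas=[{"x":-0.069,"y":-0.091,"z":-0.059,"rx":0.136,"ry":-0.102,"rz":0},{"x":-0.068,"y":-0.09,"z":-0.063,"rx":0.136,"ry":-0.102,"rz":0},{"x":-0.066,"y":-0.088,"z":-0.067,"rx":0.136,"ry":-0.102,"rz":0},{"x":-0.065,"y":-0.086,"z":-0.071,"rx":0.136,"ry":-0.102,"rz":0},{"x":-0.063,"y":-0.083,"z":-0.075,"rx":0.136,"ry":-0.102,"rz":0}])

```text
t: 17.73
position: [0.4558, -0.0673, 0.1772]
ee_rot: [-2.324, 0.002, -0.646]
contact_force: [-0.4, -0.8, -2.3]
grip_width: 0.02
```

Run:
```python
from h import *
c=cam('side'); np.save('side5.npy',c,allow_pickle=True)
u,v=proj(c,[.48,-.04,.1]); u,v=int(u),int(v)
cv2.imwrite('pics/side5.png',cv2.resize(c['img'][max(v-60,0):v+60,u-80:u+80],None,fx=4.5,fy=4.5,interpolation=cv2.INTER_CUBIC))
```

```text
(no output)
```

View pics/side5.png

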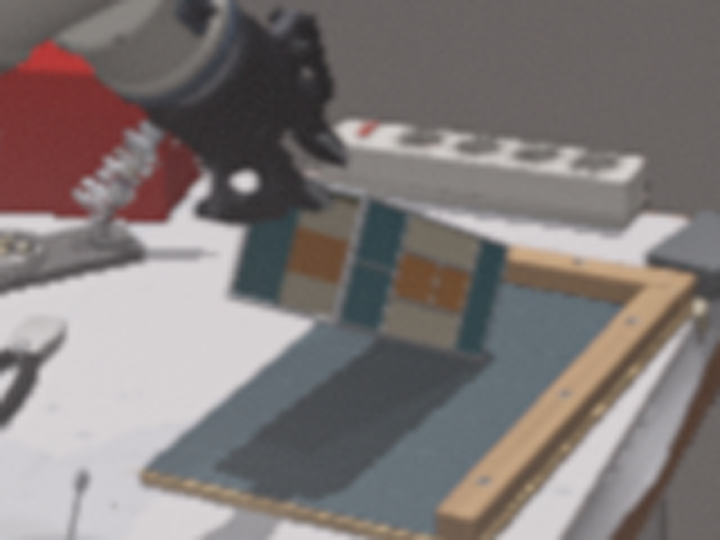

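Request:
send_rows(deltas=[{"x":-0.067,"y":-0.088,"z":-0.088,"rx":0.136,"ry":-0.102,"rz":0},{"x":-0.065,"y":-0.086,"z":-0.092,"rx":0.136,"ry":-0.102,"rz":0},{"x":-0.063,"y":-0.083,"z":-0.096,"rx":0.136,"ry":-0.102,"rz":0},{"x":-0.061,"y":-0.08,"z":-0.099,"rx":0.136,"ry":-0.102,"rz":0},{"x":-0.059,"y":-0.078,"z":-0.103,"rx":0.136,"ry":-0.102,"rz":0},{"x":-0.056,"y":-0.075,"z":-0.106,"rx":0.136,"ry":-0.102,"rz":0}])

```text
t: 18.52
position: [0.4373, -0.0918, 0.1479]
ee_rot: [-2.253, 0.002, -0.645]
contact_force: [0.1, -1.0, -2.1]
grip_width: 0.0199
```

Run:
```python
from h import *
c=cam('side'); np.save('side6.npy',c,allow_pickle=True)
u,v=proj(c,[.47,-.05,.08]); u,v=int(u),int(v)
cv2.imwrite('pics/side6.png',cv2.resize(c['img'][max(v-60,0):v+60,u-80:u+80],None,fx=4.5,fy=4.5,interpolation=cv2.INTER_CUBIC))
W=cloud(c)
# side face facing camera (lantern +x side): fit points in plane, angle of bottom edge: list lowest z along axis
th=.647; e=np.array([np.sin(th),np.cos(th),0]); ax=np.array([np.cos(th),-np.sin(th),0])
o=np.array([.5513,.06,0]); d=W-o; A=d@ax; E_=d@e
m=(abs(A-.039)<.006)&(W[...,2]>.016)&(W[...,2]<.2)&(E_>-.3)&(E_<.05)
P=np.c_[E_[m],W[m][:,2]].astype(np.float32); print(len(P),cv2.minAreaRect(P))
for a in np.arange(-.24,0,.02):
    s=P[(P[:,0]>=a)&(P[:,0]<a+.02)]
    if len(s): print(round(a,3),len(s),s[:,1].min(),s[:,1].max())
```

```text
949 ((-0.12241843342781067, 0.0690493956208229), (0.10024189949035645, 0.19357119500637054), 72.04940795898438)
-0.24 2 0.07175739 0.075513236
-0.22 58 0.0686405 0.1372727
-0.2 119 0.06153941 0.14416164
-0.18 112 0.055027526 0.13795424
-0.16 117 0.048456322 0.13103038
-0.14 108 0.01607512 0.12503201
-0.12 96 0.03323395 0.117427945
-0.1 100 0.028589375 0.11151401
-0.08 101 0.021541083 0.10548198
-0.06 86 0.01696311 0.10048135
-0.04 49 0.025952144 0.09325468
-0.02 1 0.08293242 0.08293242
```

View pics/side6.png

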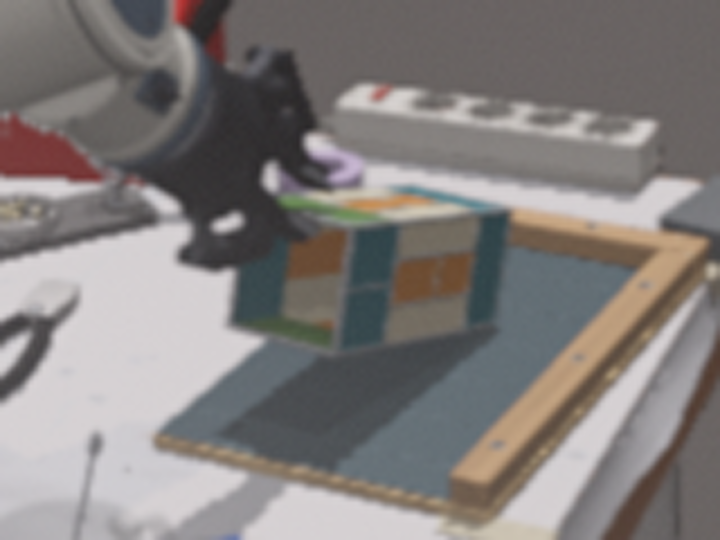

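Request:
send_rows(deltas=[{"x":-0.054,"y":-0.072,"z":-0.109,"rx":0.136,"ry":-0.102,"rz":0},{"x":-0.052,"y":-0.068,"z":-0.112,"rx":0.136,"ry":-0.102,"rz":0},{"x":-0.049,"y":-0.065,"z":-0.115,"rx":0.136,"ry":-0.102,"rz":0},{"x":-0.047,"y":-0.062,"z":-0.118,"rx":0.136,"ry":-0.102,"rz":0},{"x":-0.044,"y":-0.059,"z":-0.12,"rx":0.136,"ry":-0.102,"rz":0},{"x":-0.042,"y":-0.055,"z":-0.123,"rx":0.136,"ry":-0.102,"rz":0}])

```text
t: 19.32
position: [0.4229, -0.1108, 0.113]
ee_rot: [-2.182, 0.002, -0.645]
contact_force: [-0.5, -0.9, -2.9]
grip_width: 0.0203
```

Request:
send_rows(deltas=[{"x":-0.039,"y":-0.052,"z":-0.125,"rx":0.136,"ry":-0.102,"rz":0},{"x":-0.036,"y":-0.048,"z":-0.127,"rx":0.136,"ry":-0.102,"rz":0},{"x":-0.034,"y":-0.045,"z":-0.08,"rx":0.136,"ry":-0.102,"rz":0},{"x":0,"y":0,"z":-0.06,"rx":0,"ry":0,"rz":0},{"x":0,"y":0,"z":-0.06,"rx":0,"ry":0,"rz":0}])

```text
t: 19.95
position: [0.4178, -0.1177, 0.0909]
ee_rot: [-2.146, 0.002, -0.645]
contact_force: [0.0, 0.2, -0.2]
grip_width: 0.02
```

Run:
```python
from h import *
c=cam('side'); np.save('side7.npy',c,allow_pickle=True)
u,v=proj(c,[.47,-.05,.08]); u,v=int(u),int(v)
cv2.imwrite('pics/side7.png',cv2.resize(c['img'][max(v-60,0):v+60,u-80:u+80],None,fx=4.5,fy=4.5,interpolation=cv2.INTER_CUBIC))
W=cloud(c)
th=.647; e=np.array([np.sin(th),np.cos(th),0]); ax=np.array([np.cos(th),-np.sin(th),0])
o=np.array([.5513,.06,0]); d=W-o; A=d@ax; E_=d@e
m=(abs(A-.039)<.006)&(W[...,2]>.016)&(W[...,2]<.2)&(E_>-.3)&(E_<.05)
P=np.c_[E_[m],W[m][:,2]].astype(np.float32); print(len(P),cv2.minAreaRect(P))
for a in np.arange(-.24,0,.02):
    s=P[(P[:,0]>=a)&(P[:,0]<a+.02)]
    if len(s): print(round(a,3),len(s),s[:,1].min(),s[:,1].max())
```

```text
942 ((-0.13558050990104675, 0.054040346294641495), (0.07608100026845932, 0.19372233748435974), 89.64746856689453)
-0.24 63 0.01795803 0.09261304
-0.22 110 0.017251441 0.09155886
-0.2 101 0.016292615 0.091603175
-0.18 101 0.01730015 0.092080474
-0.16 103 0.016306339 0.09101523
-0.14 96 0.016385142 0.09190533
-0.12 96 0.01828001 0.09158472
-0.1 95 0.016581513 0.09179416
-0.08 89 0.016990859 0.09098951
-0.06 86 0.017514683 0.09116161
-0.04 2 0.037058458 0.065346435
```

View pics/side7.png

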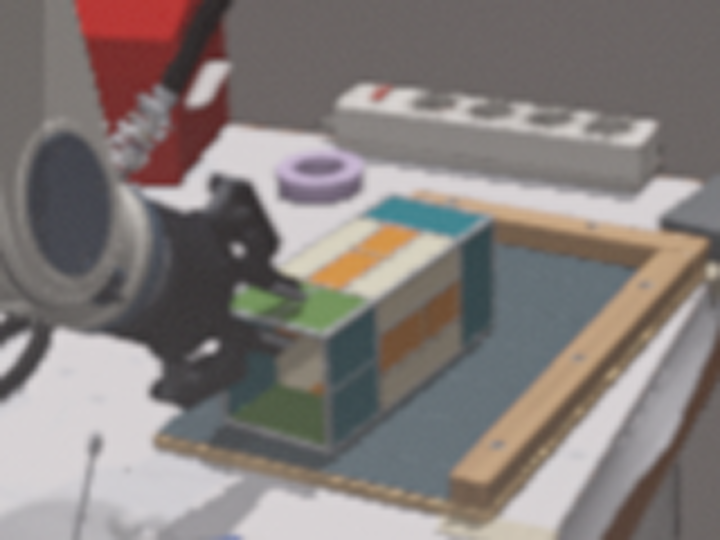

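The lantern lies flat (89.6°, top face at 0.091 m) with no load on the tool. Next I'll back the fingers out and bring the tool upright.

Request:
send_rows(deltas=[{"x":-0.12,"y":-0.16,"z":0,"rx":0,"ry":0,"rz":0},{"x":-0.12,"y":-0.16,"z":0,"rx":0,"ry":0,"rz":0},{"x":-0.12,"y":-0.16,"z":0,"rx":0,"ry":0,"rz":0},{"x":-0.12,"y":-0.16,"z":0,"rx":0,"ry":0,"rz":0},{"x":-0.12,"y":-0.16,"z":0.1,"rx":0,"ry":0,"rz":0},{"x":-0.12,"y":-0.16,"z":0.3,"rx":0,"ry":0,"rz":0},{"x":0,"y":0,"z":0.5,"rx":0,"ry":0,"rz":0},{"x":0,"y":0,"z":0.5,"rx":0,"ry":0,"rz":0},{"x":0,"y":0,"z":0.5,"rx":-1,"ry":0.755,"rz":0},{"x":0,"y":0,"z":0.5,"rx":-1,"ry":0.755,"rz":0}])

```text
t: 21.25
position: [0.3811, -0.1661, 0.2123]
ee_rot: [-2.325, 0.003, -0.647]
contact_force: [0.3, -1.0, -0.7]
grip_width: 0.0202
```

Request:
send_rows(deltas=[{"x":0.02,"y":0.2,"z":0,"rx":-1,"ry":0.755,"rz":0},{"x":0.05,"y":0.3,"z":0,"rx":-1,"ry":0.755,"rz":0},{"x":0.05,"y":0.3,"z":0,"rx":-1,"ry":0.755,"rz":0},{"x":0.05,"y":0.3,"z":0,"rx":-1,"ry":0.755,"rz":0},{"x":0.05,"y":0.3,"z":0,"rx":-1,"ry":0.755,"rz":0},{"x":0.05,"y":0.3,"z":0,"rx":-1,"ry":0.755,"rz":0},{"x":0.05,"y":0.3,"z":0,"rx":-1,"ry":0.755,"rz":0},{"x":0.05,"y":0.3,"z":0,"rx":-1,"ry":0.755,"rz":0},{"x":0.05,"y":0.3,"z":0,"rx":-1,"ry":0.755,"rz":0},{"x":0.05,"y":0.3,"z":0,"rx":-0.38,"ry":0.287,"rz":1},{"x":0,"y":0.2,"z":0,"rx":0,"ry":0,"rz":0.2}], grip=1.0)

```text
t: 22.62
position: [0.4052, -0.0102, 0.2115]
ee_rot: [3.141, 0.003, -0.563]
contact_force: [0.2, -0.4, 0.1]
grip_width: 0.0857
```

```bash
cat > meas.py <<'E'
from h import *
def boardfit(tag,view=True):
    out={}
    p=np.load('board.npy'); a=p[2]; bx=np.array([np.cos(a),np.sin(a)]);by=np.array([-bx[1],bx[0]])
    for n in ('top','side'):
        c=cam(n); np.save(f'{n}{tag}.npy',c,allow_pickle=True); W=cloud(c); im=c['img'].astype(int)
        d=W[...,:2]-p[:2]; L=np.stack([d@bx,d@by],-1)
        m=(abs(W[...,2]-.09)<.004)&(L[...,0]>-.13)&(L[...,0]<.12)&(L[...,1]>-.25)&(L[...,1]<.18)
        nn,lab,st,_=cv2.connectedComponentsWithStats(m.astype(np.uint8)); k=1+np.argmax(st[1:,4])
        m=lab==k
        r=cv2.minAreaRect(L[m].astype(np.float32)); print(n,m.sum(),'rect in board',np.round(r[0],4),np.round(r[1],4),round(r[2],2))
    # crop of top view
        u,v=proj(c,np.r_[p[:2],.05]); u,v=int(u),int(v)
        cv2.imwrite(f'pics/{n}{tag}.png',cv2.resize(c['img'][max(v-90,0):v+90,u-110:u+110],None,fx=3.2,fy=3.2,interpolation=cv2.INTER_CUBIC))
    s=monitor.read_state(); q=s['position']; print('t',s['t'],'tcp',q.round(4),'board',((q[:2]-p[:2])@bx).round(4),((q[:2]-p[:2])@by).round(4),s['ee_rot'].round(3),s['contact_force'].round(1))
E
python3 -c "
from meas import *
boardfit('8')"
```

```text
top 1370 rect in board [-0.0283 -0.0589] [0.1899 0.0779] 84.71
side 925 rect in board [-0.0315 -0.0606] [0.1935 0.084 ] 84.43
t 22.725 tcp [ 0.4046 -0.0104  0.2112] board -0.1034 -0.0641 [ 3.141  0.004 -0.564] [-0.4  0.   0.8]
```

View pics/side8.png

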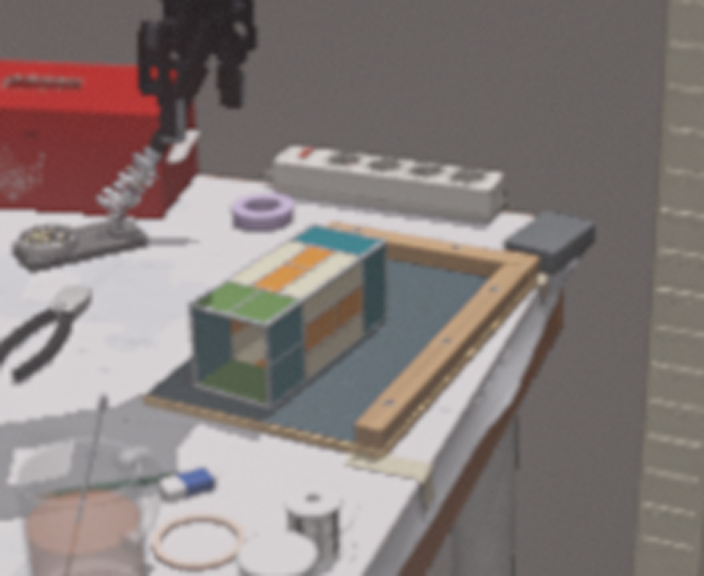

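Request:
send_rows(deltas=[{"x":0,"y":0,"z":-0.5,"rx":-0.53,"ry":-0.848,"rz":0},{"x":0,"y":0,"z":-0.5,"rx":-0.53,"ry":-0.848,"rz":0},{"x":0,"y":0,"z":-0.5,"rx":-0.53,"ry":-0.848,"rz":0},{"x":0,"y":0,"z":-0.5,"rx":-0.53,"ry":-0.848,"rz":0},{"x":0,"y":0,"z":-0.5,"rx":-0.26,"ry":-0.42,"rz":0},{"x":0,"y":0,"z":-0.5,"rx":0,"ry":0,"rz":0},{"x":0,"y":0,"z":-0.3,"rx":0,"ry":0,"rz":0},{"x":0,"y":0,"z":-0.12,"rx":0,"ry":0,"rz":0}])

```text
t: 23.72
position: [0.4136, -0.0342, 0.0663]
ee_rot: [-3.105, -0.244, -0.551]
contact_force: [-3.8, 2.1, 3.6]
grip_width: 0.0855
```

```bash
python3 -c "
from meas import *
boardfit('9')"
```

```text
top 1616 rect in board [-0.0283 -0.0587] [0.1901 0.078 ] 84.85
side 939 rect in board [-0.0384 -0.0591] [0.1944 0.0978] 84.41
t 23.825 tcp [ 0.4139 -0.0339  0.0665] board -0.0831 -0.0791 [-3.105 -0.244 -0.55 ] [-1.   0.1 -1.1]
```

View pics/side9.png

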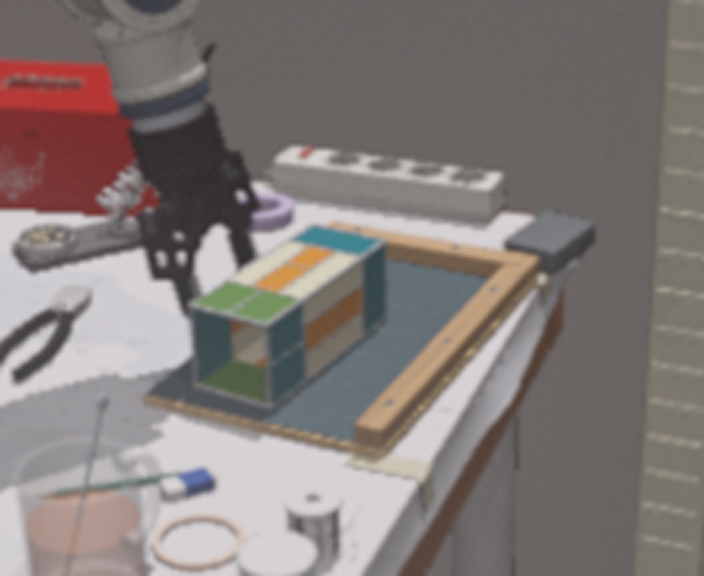

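View pics/top9.png

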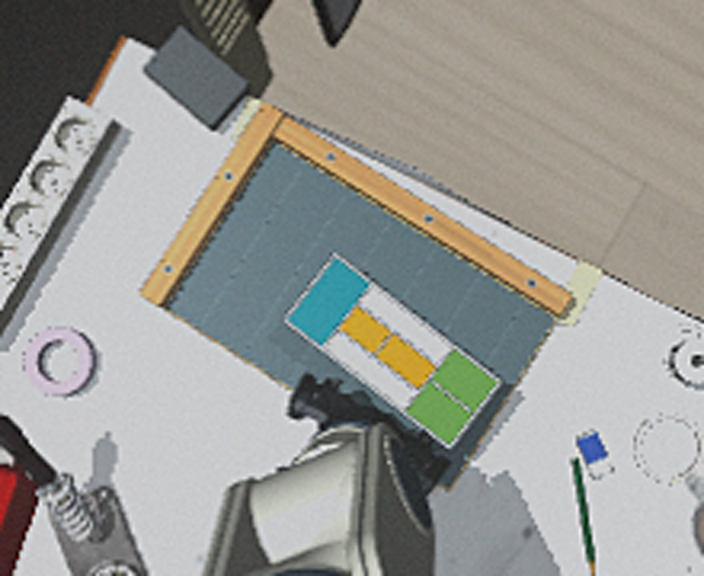

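Run:
```python
from fk import *
from plant import monitor
s=monitor.read_state(); print(s['qpos'].round(3))
b=np.load('board.npy');a=b[2];bx=np.array([np.cos(a),np.sin(a),0]);by=np.array([-bx[1],bx[0],0])
print(fk(s['qpos'],p)[0],s['position'])
D.append((s['qpos'],s['position'],s['ee_rot']))
best=least_squares(res,p); p=best.x; import fk as F; F.p=p; print(best.cost,p.round(4))
o=np.r_[b[:2],0]
for tilt in (0,9,18):
  for X in (-.09,-.07,-.05,-.02):
    for yo in (0,-np.pi):
      R=Ro.from_rotvec(-by*np.radians(tilt)).as_matrix()@Ro.from_euler('xyz',[np.pi,0,-.56+yo]).as_matrix()
      x=o+bx*X+by*(-.059); x[2]=.04
      r=min((ik(x,R,q0) for q0 in (s['qpos'],[0,.4,2.2,0,.6,2],[0,.4,2.2,-1,.6,1],[0,.4,2.2,2.5,.6,1],[0,.4,2.2,-1,.6,-1],[0,.4,2.2,2.5,.6,-1])),key=lambda r:r.cost)
      print(tilt,X,round(yo,1),r.x.round(2),'%.0e'%r.cost)
```

```text
[-0.053  0.435  2.318 -0.494  0.176  2.541]
[ 0.42049745 -0.0475153   0.05020331] [ 0.41386199 -0.03387558  0.06649957]
0.02652474085403511 [-0.0031  0.3257  0.564   0.4893  0.0783  0.2995  1.5708]
0 -0.09 0 [-0.03  0.52  2.17 -0.    0.45  2.1 ] 7e-30
0 -0.09 -3.1 [-0.03  0.52  2.17  0.    0.45 -1.04] 4e-31
0 -0.07 0 [-0.05  0.53  2.14 -0.    0.47  2.08] 3e-31
0 -0.07 -3.1 [-0.05  0.53  2.14  0.    0.47 -1.07] 1e-30
0 -0.05 0 [-0.08  0.55  2.1  -0.    0.49  2.05] 7e-32
0 -0.05 -3.1 [-0.08  0.55  2.1   0.    0.49 -1.09] 7e-32
0 -0.02 0 [-0.11  0.57  2.04  0.    0.53  2.03] 2e-30
0 -0.02 -3.1 [-0.11  0.57  2.04  0.    0.53 -1.12] 9e-32
9 -0.09 0 [ 0.03  0.51  2.26 -0.34  0.26  2.48] 1e-22
9 -0.09 -3.1 [ 0.03  0.51  2.26 -0.34  0.26 -0.66] 4e-31
9 -0.07 0 [ 0.    0.52  2.22 -0.3   0.28  2.42] 2e-25
9 -0.07 -3.1 [ 0.    0.52  2.22 -0.3   0.28 -0.72] 4e-31
9 -0.05 0 [-0.02  0.53  2.19 -0.27  0.3   2.36] 4e-31
9 -0.05 -3.1 [-0.02  0.53  2.19 -0.27  0.3  -0.78] 4e-28
9 -0.02 0 [-0.06  0.54  2.13 -0.23  0.34  2.28] 8e-30
9 -0.02 -3.1 [-0.06  0.54  2.13 -0.23  0.34 -0.86] 2e-30
18 -0.09 0 [ 0.09  0.54  2.36  4.45  0.19 -2.25] 2e-03
18 -0.09 -3.1 [ 0.1   0.52  2.33 -1.31  0.2   0.38] 2e-05
18 -0.07 0 [ 0.06  0.55  2.33  4.45  0.18 -2.29] 3e-03
18 -0.07 -3.1 [ 0.07  0.52  2.3  -1.25  0.19  0.28] 8e-27
18 -0.05 0 [ 0.03  0.55  2.31  4.45  0.17 -2.32] 4e-03
18 -0.05 -3.1 [ 0.04  0.53  2.27 -1.14  0.19  0.13] 3e-29
18 -0.02 0 [-0.05  0.53  2.19 -0.5   0.2   2.54] 5e-03
18 -0.02 -3.1 [-0.    0.55  2.21 -0.97  0.2  -0.08] 4e-27
```

Run:
```python
from fk import *
b=np.load('board.npy');a=b[2];bx=np.array([np.cos(a),np.sin(a),0]);by=np.array([-bx[1],bx[0],0])
o=np.r_[b[:2],0]
def run(tag,tilt,axis,yaw,X,Y,z=.04):
  R=Ro.from_rotvec(axis*np.radians(tilt)).as_matrix()@Ro.from_euler('xyz',[np.pi,0,yaw]).as_matrix()
  x=o+bx*X+by*Y; x[2]=z
  r=min((ik(x,R,q0) for q0 in ([0,.4,2.2,0.3,.6,.5],[0,.4,2.2,-1,.6,-1],[0,.4,2.2,1,.6,1])),key=lambda r:r.cost)
  print(tag,tilt,X,Y,x.round(3),r.x.round(2),'%.0e'%r.cost)
for tilt in (0,10,15):
  for Y in (-.2,-.15,-.05): run('y',tilt,bx,1.01,-.037,Y,.05)
for tilt in (10,18):
  for X in (-.12,-.09,-.01): run('x',tilt,-by,2.58,X,.055)
```

```text
y 0 -0.037 -0.2 [ 0.389 -0.161  0.05 ] [-0.39  0.47  2.18  0.    0.5   0.17] 4e-21
y 0 -0.037 -0.15 [ 0.415 -0.118  0.05 ] [-0.28  0.48  2.15  0.    0.51  0.28] 1e-23
y 0 -0.037 -0.05 [ 0.468 -0.034  0.05 ] [-0.07  0.51  2.07  0.    0.55  0.49] 6e-31
y 10 -0.037 -0.2 [ 0.389 -0.161  0.05 ] [-0.52  0.47  2.19  0.37  0.5  -0.29] 1e-31
y 10 -0.037 -0.15 [ 0.415 -0.118  0.05 ] [-0.4   0.48  2.18  0.38  0.48 -0.17] 3e-24
y 10 -0.037 -0.05 [ 0.468 -0.034  0.05 ] [-0.18  0.5   2.12  0.36  0.48  0.07] 1e-28
y 15 -0.037 -0.2 [ 0.389 -0.161  0.05 ] [-0.58  0.49  2.19  0.54  0.53 -0.49] 2e-28
y 15 -0.037 -0.15 [ 0.415 -0.118  0.05 ] [-0.46  0.49  2.19  0.56  0.51 -0.4 ] 3e-28
y 15 -0.037 -0.05 [ 0.468 -0.034  0.05 ] [-0.23  0.51  2.14  0.57  0.47 -0.18] 3e-30
x 10 -0.12 0.055 [0.454 0.099 0.04 ] [ 0.3   0.51  2.16 -0.36  0.38 -0.38] 3e-29
x 10 -0.09 0.055 [0.479 0.083 0.04 ] [ 0.25  0.52  2.12 -0.33  0.4  -0.46] 3e-28
x 10 -0.01 0.055 [0.547 0.041 0.04 ] [ 0.14  0.58  2.   -0.26  0.45 -0.65] 5e-31
x 18 -0.12 0.055 [0.454 0.099 0.04 ] [ 0.38  0.51  2.22 -0.86  0.34  0.18] 1e-30
x 18 -0.09 0.055 [0.479 0.083 0.04 ] [ 0.32  0.52  2.18 -0.81  0.33  0.07] 5e-22
x 18 -0.01 0.055 [0.547 0.041 0.04 ] [ 0.19  0.57  2.06 -0.67  0.35 -0.2 ] 8e-29
```

Request:
send_rows(deltas=[{"x":-0.17,"y":0.1,"z":0.3,"rx":0,"ry":0,"rz":0},{"x":0,"y":0,"z":0.6,"rx":0.53,"ry":0.848,"rz":0},{"x":0,"y":0,"z":0.6,"rx":0.53,"ry":0.848,"rz":0},{"x":0,"y":0,"z":0.6,"rx":0.53,"ry":0.848,"rz":0},{"x":0,"y":0,"z":0.6,"rx":0.26,"ry":0.42,"rz":0},{"x":0,"y":0,"z":0.3,"rx":0,"ry":0,"rz":0},{"x":0,"y":0,"z":0,"rx":0,"ry":0,"rz":1},{"x":0,"y":0,"z":0,"rx":0,"ry":0,"rz":0}], grip=0.73)

```text
t: 24.82
position: [0.4067, -0.0301, 0.2133]
ee_rot: [-3.107, -0.016, -0.481]
contact_force: [0.1, 0.3, 0.6]
grip_width: 0.0625
```

Run:
```python
from h import *
s=monitor.read_state(); print({k:np.round(s[k],4) for k in ('t','qpos','position','ee_rot','grip_width')})
from scipy.spatial.transform import Rotation as Ro
R=Ro.from_euler('xyz',s['ee_rot']); R2=Ro.from_euler('xyz',[np.pi,0,1.01])
rv=(R2*R.inv()).as_rotvec(); print(rv, np.degrees(rv)/4)
b=np.load('board.npy');a=b[2];bx=np.array([np.cos(a),np.sin(a)]);by=np.array([-bx[1],bx[0]])
print('goal',b[:2]-.037*bx-.195*by)
```

```text
{'t': np.float64(24.825), 'qpos': array([-0.1223,  0.1368,  2.1293,  0.0363,  0.8485,  1.9053]), 'position': array([ 0.4067, -0.0301,  0.2133]), 'ee_rot': array([-3.1065, -0.016 , -0.4808]), 'grip_width': np.float64(0.0625)}
[-0.04176802  0.00688083  1.49027997] [-0.59828286  0.09856058 21.34668818]
goal [ 0.39138289 -0.1565926 ]
```

Request:
send_rows(deltas=[{"x":-0.014,"y":-0.115,"z":0,"rx":-0.027,"ry":0.0045,"rz":0.97},{"x":-0.014,"y":-0.115,"z":0,"rx":-0.027,"ry":0.0045,"rz":0.97},{"x":-0.014,"y":-0.115,"z":0,"rx":-0.027,"ry":0.0045,"rz":0.97},{"x":-0.014,"y":-0.115,"z":0,"rx":-0.027,"ry":0.0045,"rz":0.97},{"x":-0.014,"y":-0.115,"z":0,"rx":-0.027,"ry":0.0045,"rz":0.97},{"x":-0.014,"y":-0.115,"z":0,"rx":-0.027,"ry":0.0045,"rz":0.97},{"x":-0.014,"y":-0.115,"z":0,"rx":-0.027,"ry":0.0045,"rz":0.97},{"x":-0.014,"y":-0.115,"z":0,"rx":-0.027,"ry":0.0045,"rz":0.97},{"x":-0.014,"y":-0.115,"z":0,"rx":-0.027,"ry":0.0045,"rz":0.97},{"x":-0.014,"y":-0.115,"z":0,"rx":-0.027,"ry":0.0045,"rz":0.97},{"x":-0.014,"y":-0.115,"z":0,"rx":-0.027,"ry":0.0045,"rz":0.97}])

```text
t: 26.2
position: [0.3985, -0.0935, 0.2125]
ee_rot: [-3.128, -0.013, 0.266]
contact_force: [-0.5, -0.9, -0.6]
grip_width: 0.0624
```

Request:
send_rows(deltas=[{"x":-0.014,"y":-0.115,"z":0,"rx":-0.027,"ry":0.0045,"rz":0.97},{"x":-0.014,"y":-0.115,"z":0,"rx":-0.027,"ry":0.0045,"rz":0.97},{"x":-0.014,"y":-0.115,"z":0,"rx":-0.027,"ry":0.0045,"rz":0.97},{"x":-0.014,"y":-0.115,"z":0,"rx":-0.027,"ry":0.0045,"rz":0.97},{"x":-0.014,"y":-0.115,"z":0,"rx":-0.027,"ry":0.0045,"rz":0.97},{"x":-0.014,"y":-0.115,"z":0,"rx":-0.027,"ry":0.0045,"rz":0.97},{"x":-0.014,"y":-0.115,"z":0,"rx":-0.027,"ry":0.0045,"rz":0.97},{"x":-0.014,"y":-0.115,"z":0,"rx":-0.027,"ry":0.0045,"rz":0.97},{"x":-0.014,"y":-0.115,"z":0,"rx":-0.027,"ry":0.0045,"rz":0.97},{"x":-0.014,"y":-0.115,"z":0,"rx":-0.027,"ry":0.0045,"rz":0.97},{"x":-0.014,"y":-0.115,"z":0,"rx":-0.027,"ry":0.0045,"rz":0.97}])

```text
t: 27.58
position: [0.3908, -0.1568, 0.2124]
ee_rot: [3.141, 0.002, 1.011]
contact_force: [0.4, 0.8, -0.3]
grip_width: 0.0622
```

Request:
send_rows(deltas=[{"x":0,"y":0,"z":-0.5,"rx":0.848,"ry":-0.53,"rz":0},{"x":0,"y":0,"z":-0.6,"rx":0.848,"ry":-0.53,"rz":0},{"x":0,"y":0,"z":-0.6,"rx":0.848,"ry":-0.53,"rz":0},{"x":0,"y":0,"z":-0.6,"rx":0,"ry":0,"rz":0},{"x":0,"y":0,"z":-0.6,"rx":0,"ry":0,"rz":0},{"x":0,"y":0,"z":-0.3,"rx":0,"ry":0,"rz":0},{"x":0,"y":0,"z":-0.14,"rx":0,"ry":0,"rz":0}])

```text
t: 28.45
position: [0.3909, -0.1566, 0.045]
ee_rot: [-3.141, -0.207, 1.009]
contact_force: [-0.3, -0.7, 1.1]
grip_width: 0.0624
```

```bash
python3 -c "
from meas import *
boardfit('10')"
```

```text
top 1581 rect in board [-0.0282 -0.0587] [0.1898 0.0777] 85.0
side 726 rect in board [-0.03   -0.0563] [0.1853 0.0828] 85.13
t 28.55 tcp [ 0.3909 -0.1566  0.0453] board -0.0374 -0.1953 [-3.141 -0.207  1.009] [ 0.3 -0.3  1.2]
```

View pics/side10.png

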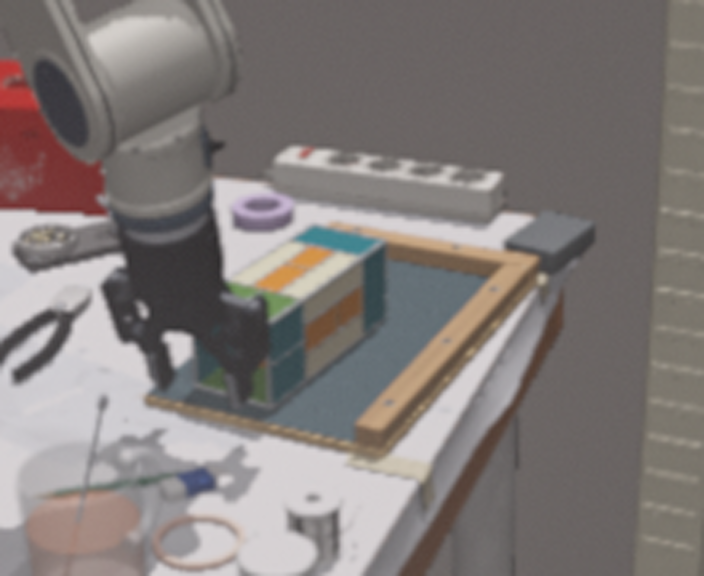

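View pics/top10.png

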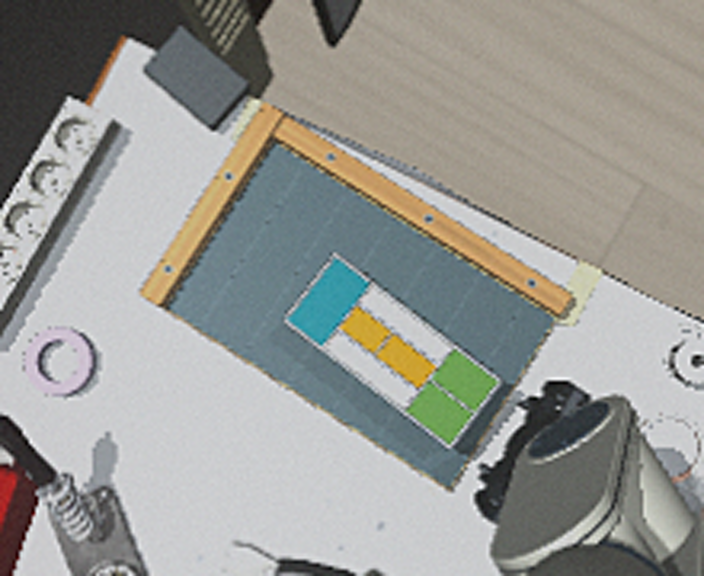

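Run:
```python
from h import *
b=np.load('board.npy');a=b[2];bx=np.array([np.cos(a),np.sin(a)]);by=np.array([-bx[1],bx[0]])
c=np.load('side10.npy',allow_pickle=True).item(); W=cloud(c); d=W[...,:2]-b[:2]; X=d@bx;Y=d@by
m=(Y<-.165)&(Y>-.26)&(X>-.12)&(X<.06)&(W[...,2]>.02)&(W[...,2]<.12)
for z in np.arange(.02,.11,.01):
    s=m&(W[...,2]>=z)&(W[...,2]<z+.01)
    r=s&(X>-.037); l=s&(X<-.037)
    for n,k in (('L',l),('R',r)):
        if k.sum()>2: print(round(z,2),n,k.sum(),'x',X[k].min().round(3),X[k].max().round(3),'y',Y[k].min().round(3),Y[k].max().round(3))
```

```text
0.03 L 7 x -0.074 -0.068 y -0.204 -0.186
0.03 R 5 x -0.008 -0.003 y -0.204 -0.195
0.04 L 24 x -0.084 -0.065 y -0.209 -0.186
0.04 R 21 x -0.01 0.004 y -0.21 -0.19
0.05 L 28 x -0.084 -0.067 y -0.212 -0.186
0.05 R 27 x -0.011 0.005 y -0.214 -0.189
0.06 L 27 x -0.083 -0.067 y -0.215 -0.187
0.06 R 26 x -0.012 0.006 y -0.212 -0.193
0.07 L 29 x -0.09 -0.068 y -0.215 -0.19
0.07 R 20 x -0.008 0.011 y -0.216 -0.205
0.08 L 52 x -0.104 -0.067 y -0.218 -0.195
0.08 R 61 x -0.013 0.024 y -0.221 -0.193
0.09 L 55 x -0.104 -0.045 y -0.226 -0.192
0.09 R 68 x -0.028 0.025 y -0.224 -0.194
0.1 L 66 x -0.103 -0.037 y -0.227 -0.196
0.1 R 90 x -0.036 0.026 y -0.228 -0.191
```

Request:
send_rows(deltas=[{"x":0.053,"y":0.085,"z":0,"rx":0,"ry":0,"rz":0},{"x":0.053,"y":0.085,"z":0,"rx":0,"ry":0,"rz":0},{"x":0.053,"y":0.085,"z":0,"rx":0,"ry":0,"rz":0},{"x":0.053,"y":0.085,"z":0,"rx":0,"ry":0,"rz":0},{"x":0.032,"y":0.051,"z":0,"rx":0,"ry":0,"rz":0},{"x":0.032,"y":0.051,"z":0,"rx":0,"ry":0,"rz":0},{"x":0.032,"y":0.051,"z":0,"rx":0,"ry":0,"rz":0},{"x":0.032,"y":0.051,"z":0,"rx":0,"ry":0,"rz":0},{"x":0.032,"y":0.051,"z":0,"rx":0,"ry":0,"rz":0},{"x":0.032,"y":0.051,"z":0,"rx":0,"ry":0,"rz":0}])

```text
t: 29.8
position: [0.4112, -0.1244, 0.0454]
ee_rot: [3.141, -0.207, 1.009]
contact_force: [-0.7, -4.1, 0.3]
grip_width: 0.0621
```

Request:
send_rows(deltas=[{"x":0.032,"y":0.051,"z":0,"rx":0,"ry":0,"rz":0},{"x":0.032,"y":0.051,"z":0,"rx":0,"ry":0,"rz":0},{"x":0.032,"y":0.051,"z":0,"rx":0,"ry":0,"rz":0},{"x":0.032,"y":0.051,"z":0,"rx":0,"ry":0,"rz":0},{"x":0.032,"y":0.051,"z":0,"rx":0,"ry":0,"rz":0}])

```text
t: 30.42
position: [0.4191, -0.1115, 0.0454]
ee_rot: [-3.142, -0.207, 1.01]
contact_force: [-1.8, -3.6, 0.5]
grip_width: 0.0626
```

```bash
python3 -c "
from meas import *
boardfit('11')"
```

```text
top 1611 rect in board [-0.0338 -0.0336] [0.1896 0.0782] 88.55
side 520 rect in board [-0.035  -0.0184] [0.1626 0.0809] 89.37
t 30.525 tcp [ 0.4192 -0.1114  0.0455] board -0.0374 -0.1419 [-3.142 -0.208  1.01 ] [ 0.4 -1.9  0.7]
```

View pics/side11.png

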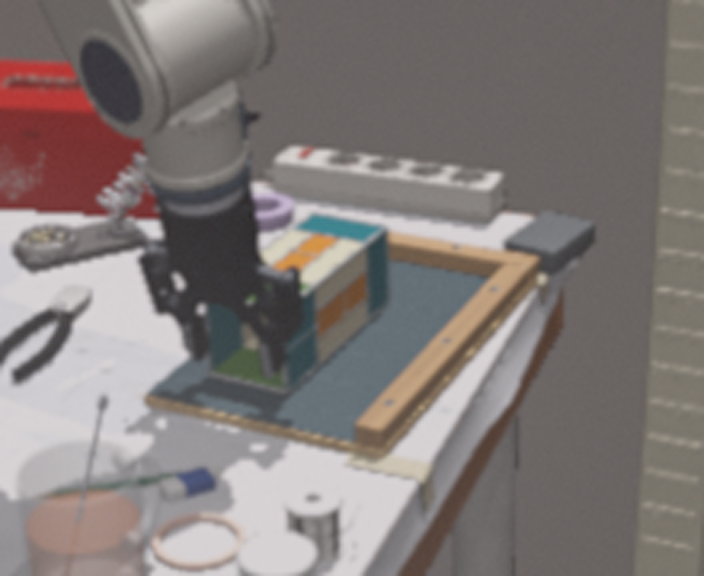

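Request:
send_rows(deltas=[{"x":0.053,"y":0.085,"z":0,"rx":0,"ry":0,"rz":0},{"x":0.053,"y":0.085,"z":0,"rx":0,"ry":0,"rz":0},{"x":0.053,"y":0.085,"z":0,"rx":0,"ry":0,"rz":0},{"x":0.053,"y":0.085,"z":0,"rx":0,"ry":0,"rz":0},{"x":0.053,"y":0.085,"z":0,"rx":0,"ry":0,"rz":0},{"x":0.053,"y":0.085,"z":0,"rx":0,"ry":0,"rz":0},{"x":0.053,"y":0.085,"z":0,"rx":0,"ry":0,"rz":0},{"x":0.053,"y":0.085,"z":0,"rx":0,"ry":0,"rz":0}])

```text
t: 31.52
position: [0.4404, -0.0774, 0.0454]
ee_rot: [-3.141, -0.207, 1.01]
contact_force: [-2.0, -3.8, -0.1]
grip_width: 0.0622
```

Request:
send_rows(deltas=[{"x":0.053,"y":0.085,"z":0,"rx":0,"ry":0,"rz":0},{"x":0.053,"y":0.085,"z":0,"rx":0,"ry":0,"rz":0},{"x":0.053,"y":0.085,"z":0,"rx":0,"ry":0,"rz":0},{"x":0.053,"y":0.085,"z":0,"rx":0,"ry":0,"rz":0},{"x":0.053,"y":0.085,"z":0,"rx":0,"ry":0,"rz":0},{"x":0.053,"y":0.085,"z":0,"rx":0,"ry":0,"rz":0},{"x":0.053,"y":0.085,"z":0,"rx":0,"ry":0,"rz":0},{"x":0.032,"y":0.051,"z":0,"rx":0,"ry":0,"rz":0}])

```text
t: 32.52
position: [0.4606, -0.0451, 0.0454]
ee_rot: [-3.142, -0.207, 1.01]
contact_force: [-2.0, -4.2, 0.3]
grip_width: 0.0623
```

```bash
python3 -c "
from meas import *
boardfit('12')"
```

```text
top 1560 rect in board [-0.0359  0.0443] [0.1896 0.078 ] 89.6
side 418 rect in board [-0.0379  0.0641] [0.1521 0.0791] 89.46
t 32.625 tcp [ 0.4606 -0.045   0.0455] board -0.0376 -0.0637 [ 3.142 -0.208  1.01 ] [-1.2 -0.7  0.2]
```

View pics/side12.png

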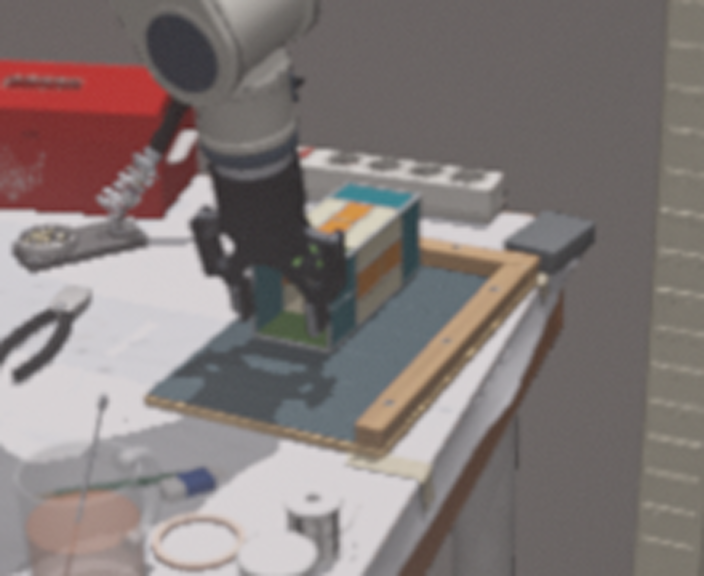

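Request:
send_rows(deltas=[{"x":0.021,"y":0.034,"z":0,"rx":0,"ry":0,"rz":0},{"x":0.021,"y":0.034,"z":0,"rx":0,"ry":0,"rz":0},{"x":0.021,"y":0.034,"z":0,"rx":0,"ry":0,"rz":0},{"x":0.021,"y":0.034,"z":0,"rx":0,"ry":0,"rz":0}])

```text
t: 33.12
position: [0.4646, -0.0385, 0.0454]
ee_rot: [-3.142, -0.207, 1.01]
contact_force: [-2.5, -3.9, 0.4]
grip_width: 0.0624
```

Request:
send_rows(deltas=[{"x":0.011,"y":0.017,"z":0,"rx":0,"ry":0,"rz":0}])

```text
t: 33.25
position: [0.4652, -0.0376, 0.0454]
ee_rot: [-3.142, -0.207, 1.01]
contact_force: [-2.4, -3.9, 0.6]
grip_width: 0.0618
```

Request:
send_rows(deltas=[{"x":0.011,"y":0.017,"z":0,"rx":0,"ry":0,"rz":0}])

```text
t: 33.38
position: [0.4657, -0.0368, 0.0454]
ee_rot: [3.142, -0.207, 1.01]
contact_force: [-2.1, -3.1, 0.4]
grip_width: 0.0624
```

Request:
send_rows(deltas=[{"x":0.011,"y":0.017,"z":0,"rx":0,"ry":0,"rz":0}])

```text
t: 33.5
position: [0.4662, -0.036, 0.0454]
ee_rot: [-3.142, -0.207, 1.01]
contact_force: [-1.9, -3.1, -0.2]
grip_width: 0.0625
```

```bash
python3 -c "
from meas import *
boardfit('13')"
```

```text
top 1554 rect in board [-0.0358  0.0558] [0.1873 0.0781] 89.62
side 408 rect in board [-0.0385  0.0745] [0.0816 0.1543] 0.12
t 33.6 tcp [ 0.4663 -0.036   0.0454] board -0.0376 -0.053 [-3.142 -0.207  1.01 ] [-1.9 -2.8  0.9]
```

Request:
send_rows(deltas=[{"x":0.008,"y":0.012,"z":0,"rx":0,"ry":0,"rz":0}])

```text
t: 33.72
position: [0.4664, -0.0357, 0.0454]
ee_rot: [3.142, -0.207, 1.01]
contact_force: [-5.2, -9.0, 3.0]
grip_width: 0.0624
```

Request:
send_rows(deltas=[{"x":0.008,"y":0.012,"z":0,"rx":0,"ry":0,"rz":0}])

```text
t: 33.85
position: [0.4665, -0.0354, 0.0453]
ee_rot: [3.141, -0.206, 1.01]
contact_force: [-7.6, -13.7, 4.7]
grip_width: 0.0623
```

Request:
send_rows(deltas=[{"x":0.008,"y":0.012,"z":0,"rx":0,"ry":0,"rz":0}])

```text
t: 33.98
position: [0.4666, -0.0353, 0.0453]
ee_rot: [3.141, -0.206, 1.01]
contact_force: [-9.1, -19.3, 5.4]
grip_width: 0.0621
```

Request:
send_rows(deltas=[{"x":-0.053,"y":-0.085,"z":0,"rx":0,"ry":0,"rz":0},{"x":-0.08,"y":-0.127,"z":0,"rx":0,"ry":0,"rz":0},{"x":-0.106,"y":-0.17,"z":0,"rx":0,"ry":0,"rz":0},{"x":-0.106,"y":-0.17,"z":0.1,"rx":0,"ry":0,"rz":0},{"x":0,"y":0,"z":0.6,"rx":0,"ry":0,"rz":0},{"x":0,"y":0,"z":0.6,"rx":-0.848,"ry":0.53,"rz":0},{"x":0,"y":0,"z":0.6,"rx":-0.848,"ry":0.53,"rz":0},{"x":0,"y":0,"z":0.6,"rx":-0.848,"ry":0.53,"rz":0},{"x":0,"y":0,"z":0.6,"rx":0,"ry":0,"rz":1},{"x":0,"y":0,"z":0.3,"rx":0,"ry":0,"rz":1}])

```text
t: 35.22
position: [0.4506, -0.0621, 0.2174]
ee_rot: [3.139, 0.002, 1.152]
contact_force: [0.1, -0.8, 0.9]
grip_width: 0.0621
```

```bash
python3 -c "
from meas import *
boardfit('14')"
```

```text
top 1074 rect in board [-0.0356  0.0793] [0.1399 0.0779] 89.59
side 756 rect in board [-0.0378  0.0531] [0.1979 0.0813] 89.9
t 35.325 tcp [ 0.451  -0.0623  0.2172] board -0.0366 -0.0835 [3.138e+00 1.000e-03 1.149e+00] [0.2 0.  0. ]
```

View pics/top14.png

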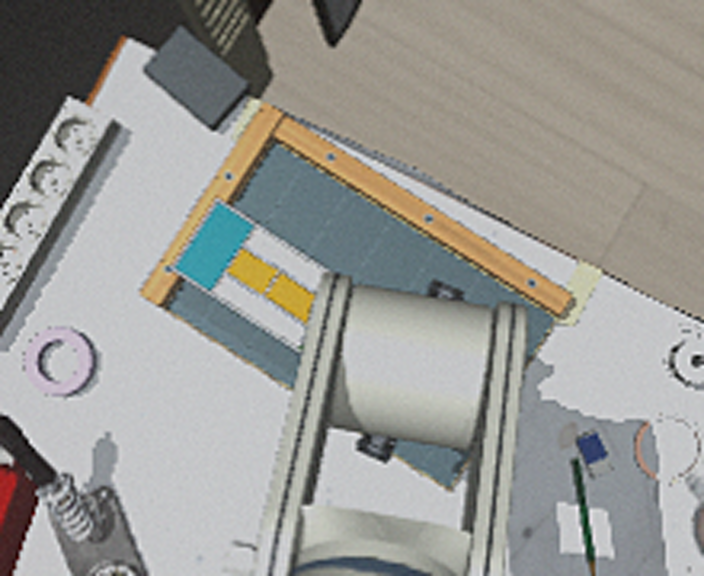

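Request:
send_rows(deltas=[{"x":0,"y":0.16,"z":0,"rx":0,"ry":0,"rz":1},{"x":0,"y":0.16,"z":0,"rx":0,"ry":0,"rz":1},{"x":0,"y":0.16,"z":0,"rx":0,"ry":0,"rz":1},{"x":0,"y":0.16,"z":0,"rx":0,"ry":0,"rz":1},{"x":0,"y":0.16,"z":0,"rx":0,"ry":0,"rz":1},{"x":0.01,"y":0.16,"z":0,"rx":0,"ry":0,"rz":1},{"x":0.01,"y":0.16,"z":0,"rx":0,"ry":0,"rz":1},{"x":0.01,"y":0.16,"z":0,"rx":0,"ry":0,"rz":1},{"x":0.01,"y":0.16,"z":0,"rx":0,"ry":0,"rz":1},{"x":0.01,"y":0.16,"z":0,"rx":0,"ry":0,"rz":1}], grip=1.0)

```text
t: 36.58
position: [0.452, 0.018, 0.2146]
ee_rot: [-3.14, 0.002, 1.848]
contact_force: [-0.5, -0.7, -1.1]
grip_width: 0.0855
```

Request:
send_rows(deltas=[{"x":0.01,"y":0.16,"z":0,"rx":0,"ry":0,"rz":1},{"x":0.01,"y":0.16,"z":0,"rx":0,"ry":0,"rz":1},{"x":0.01,"y":0.16,"z":0,"rx":0,"ry":0,"rz":1},{"x":0.01,"y":0.16,"z":0,"rx":0,"ry":0,"rz":1},{"x":0.01,"y":0.16,"z":0,"rx":0,"ry":0,"rz":1},{"x":0,"y":0.16,"z":0,"rx":0,"ry":0,"rz":1},{"x":0,"y":0.16,"z":0,"rx":0,"ry":0,"rz":1},{"x":0,"y":0.16,"z":0,"rx":0,"ry":0,"rz":1},{"x":0,"y":0.16,"z":0,"rx":0,"ry":0,"rz":1},{"x":0,"y":0.16,"z":0,"rx":0,"ry":0,"rz":1},{"x":0,"y":0,"z":0,"rx":0,"ry":0,"rz":0.4}])

```text
t: 37.95
position: [0.4547, 0.098, 0.2147]
ee_rot: [-3.141, 0.001, 2.573]
contact_force: [-0.4, -1.2, -0.0]
grip_width: 0.0856
```

```bash
python3 -c "
from meas import *
boardfit('15'); print(monitor.read_state()['qpos'].round(2))"
```

```text
top 1463 rect in board [-0.0358  0.0546] [0.1896 0.0779] 89.54
side 753 rect in board [-0.0379  0.052 ] [0.1953 0.0814] 89.24
t 38.05 tcp [0.4548 0.0978 0.2149] board -0.1184 0.0542 [-3.141e+00  1.000e-03  2.572e+00] [ 0.1 -0.1 -0. ]
[ 0.19  0.23  2.   -0.    0.91 -0.81]
```

View pics/side15.png

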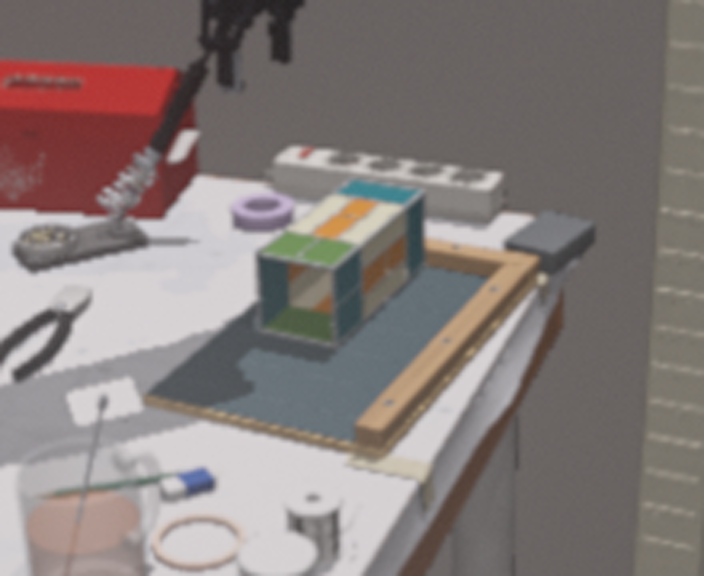

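Request:
send_rows(deltas=[{"x":0,"y":0,"z":-0.5,"rx":-0.53,"ry":-0.848,"rz":0},{"x":0,"y":0,"z":-0.6,"rx":-0.53,"ry":-0.848,"rz":0},{"x":0,"y":0,"z":-0.6,"rx":-0.53,"ry":-0.848,"rz":0},{"x":0,"y":0,"z":-0.6,"rx":-0.27,"ry":-0.424,"rz":0},{"x":0,"y":0,"z":-0.6,"rx":0,"ry":0,"rz":0},{"x":0,"y":0,"z":-0.4,"rx":0,"ry":0,"rz":0},{"x":0,"y":0,"z":-0.26,"rx":0,"ry":0,"rz":0}])

```text
t: 38.92
position: [0.4547, 0.0977, 0.0362]
ee_rot: [3.14, 0.245, 2.572]
contact_force: [0.7, 0.1, 0.2]
grip_width: 0.0853
```

```bash
python3 -c "
from meas import *
boardfit('16'); print(monitor.read_state()['qpos'].round(2))
b=np.load('board.npy');a=b[2];bx=np.array([np.cos(a),np.sin(a)]);by=np.array([-bx[1],bx[0]])
for n in ('side','top'):
  c=np.load(n+'16.npy',allow_pickle=True).item(); W=cloud(c); d=W[...,:2]-b[:2]; X=d@bx;Y=d@by
  m=(Y<.13)&(Y>-.03)&(X>-.15)&(X<-.08)&(W[...,2]>.02)&(W[...,2]<.1)
  for z in np.arange(.02,.1,.01):
    s=m&(W[...,2]>=z)&(W[...,2]<z+.01)
    for k in (s&(Y>.054),s&(Y<.054)):
      if k.sum()>2: print(n,round(z,2),k.sum(),'x',X[k].min().round(3),X[k].max().round(3),'y',Y[k].min().round(3),Y[k].max().round(3))
"
```

```text
top 1589 rect in board [-0.0358  0.0547] [0.1898 0.0779] 89.61
side 747 rect in board [-0.0371  0.0523] [0.196  0.0814] 89.95
t 39.025 tcp [0.4543 0.0975 0.0361] board -0.1186 0.0537 [3.141 0.245 2.572] [ 0.8  0.  -0.5]
[ 0.3   0.56  2.18 -0.66  0.31 -0.08]
side 0.03 10 x -0.131 -0.114 y 0.003 0.009
side 0.04 6 x -0.136 -0.125 y 0.094 0.099
side 0.04 22 x -0.133 -0.111 y -0.005 0.01
side 0.05 22 x -0.139 -0.116 y 0.092 0.11
side 0.05 22 x -0.135 -0.113 y -0.005 0.008
side 0.06 20 x -0.142 -0.117 y 0.092 0.113
side 0.06 29 x -0.138 -0.116 y -0.009 0.01
side 0.07 30 x -0.144 -0.117 y 0.091 0.109
side 0.07 18 x -0.138 -0.117 y -0.018 0.006
side 0.08 29 x -0.144 -0.117 y 0.089 0.126
side 0.08 54 x -0.15 -0.118 y -0.024 0.016
side 0.09 32 x -0.145 -0.121 y 0.055 0.126
side 0.09 58 x -0.148 -0.121 y -0.024 0.052
top 0.04 4 x -0.116 -0.109 y 0.098 0.105
top 0.04 6 x -0.123 -0.11 y -0.0 0.012
top 0.05 3 x -0.116 -0.111 y 0.102 0.109
top 0.05 4 x -0.117 -0.113 y 0.0 0.012
top 0.06 4 x -0.117 -0.113 y 0.099 0.105
top 0.06 5 x -0.138 -0.115 y 0.0 0.013
top 0.08 34 x -0.134 -0.116 y 0.099 0.127
top 0.08 29 x -0.14 -0.117 y -0.018 0.011
top 0.09 17 x -0.134 -0.117 y 0.087 0.13
top 0.09 28 x -0.142 -0.12 y -0.018 0.025
```

View pics/side16.png

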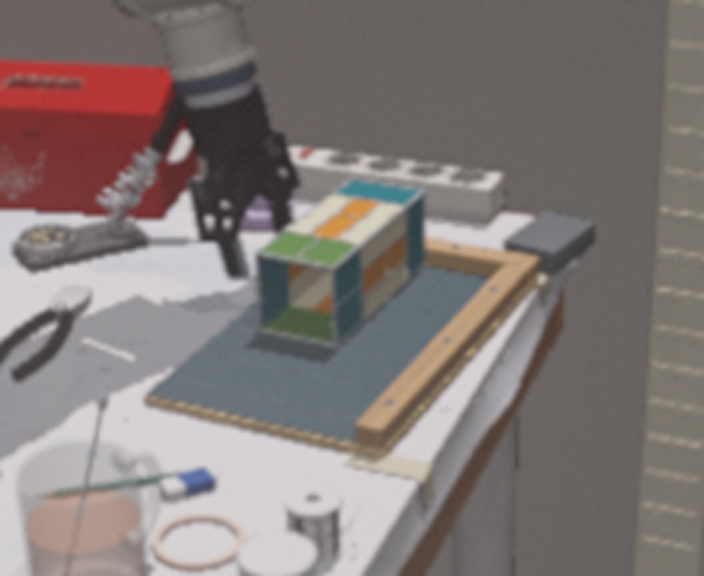

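View pics/top16.png

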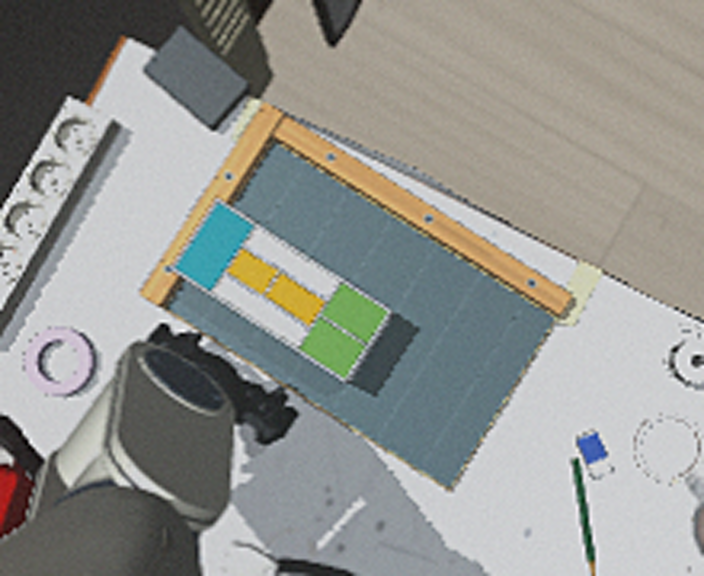

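Request:
send_rows(deltas=[{"x":0.085,"y":-0.053,"z":0,"rx":0,"ry":0,"rz":0},{"x":0.085,"y":-0.053,"z":0,"rx":0,"ry":0,"rz":0},{"x":0.085,"y":-0.053,"z":0,"rx":0,"ry":0,"rz":0},{"x":0.085,"y":-0.053,"z":0,"rx":0,"ry":0,"rz":0},{"x":0.085,"y":-0.053,"z":0,"rx":0,"ry":0,"rz":0},{"x":0.051,"y":-0.032,"z":0,"rx":0,"ry":0,"rz":0},{"x":0.051,"y":-0.032,"z":0,"rx":0,"ry":0,"rz":0},{"x":0.051,"y":-0.032,"z":0,"rx":0,"ry":0,"rz":0},{"x":0.051,"y":-0.032,"z":0,"rx":0,"ry":0,"rz":0}])

```text
t: 40.15
position: [0.486, 0.0785, 0.0373]
ee_rot: [3.14, 0.246, 2.573]
contact_force: [-6.1, 3.5, 3.5]
grip_width: 0.0854
```

Request:
send_rows(deltas=[{"x":0.051,"y":-0.032,"z":0,"rx":0,"ry":0,"rz":0},{"x":0.051,"y":-0.032,"z":0,"rx":0,"ry":0,"rz":0},{"x":0.051,"y":-0.032,"z":0,"rx":0,"ry":0,"rz":0}])

```text
t: 40.52
position: [0.4931, 0.0737, 0.0372]
ee_rot: [3.14, 0.245, 2.574]
contact_force: [-6.0, 4.3, 5.1]
grip_width: 0.0852
```

```bash
python3 -c "
from meas import *
boardfit('17')"
```

```text
top 1584 rect in board [-0.0248  0.0544] [0.1906 0.0779] 89.54
side 837 rect in board [-0.0446  0.052 ] [0.1988 0.1185] 88.74
t 40.625 tcp [0.4934 0.0736 0.0372] board -0.0728 0.0542 [3.14  0.246 2.573] [-4.4  3.   2.3]
```

View pics/side17.png

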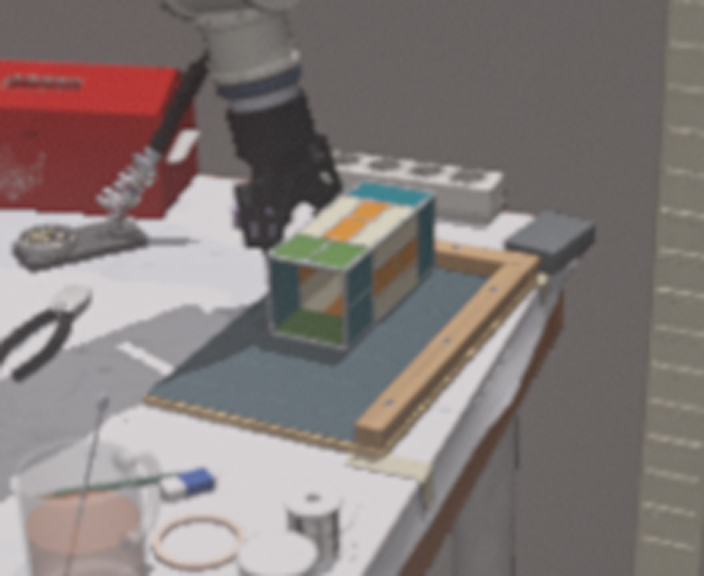

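Request:
send_rows(deltas=[{"x":0.085,"y":-0.053,"z":0,"rx":0,"ry":0,"rz":0},{"x":0.085,"y":-0.053,"z":0,"rx":0,"ry":0,"rz":0},{"x":0.085,"y":-0.053,"z":0,"rx":0,"ry":0,"rz":0},{"x":0.085,"y":-0.053,"z":0,"rx":0,"ry":0,"rz":0},{"x":0.085,"y":-0.053,"z":0,"rx":0,"ry":0,"rz":0},{"x":0.085,"y":-0.053,"z":0,"rx":0,"ry":0,"rz":0}])

```text
t: 41.38
position: [0.5185, 0.0578, 0.0371]
ee_rot: [3.141, 0.245, 2.574]
contact_force: [-7.0, 3.6, 5.3]
grip_width: 0.0852
```

Request:
send_rows(deltas=[{"x":0.085,"y":-0.053,"z":0,"rx":0,"ry":0,"rz":0},{"x":0.085,"y":-0.053,"z":0,"rx":0,"ry":0,"rz":0},{"x":0.085,"y":-0.053,"z":0,"rx":0,"ry":0,"rz":0},{"x":0.085,"y":-0.053,"z":0,"rx":0,"ry":0,"rz":0},{"x":0.085,"y":-0.053,"z":0,"rx":0,"ry":0,"rz":0},{"x":0.085,"y":-0.053,"z":0,"rx":0,"ry":0,"rz":0}])

```text
t: 42.12
position: [0.5438, 0.0419, 0.0371]
ee_rot: [3.141, 0.245, 2.574]
contact_force: [-6.8, 4.4, 6.2]
grip_width: 0.0854
```

```bash
python3 -c "
from meas import *
boardfit('18')"
```

```text
top 1550 rect in board [0.0351 0.0541] [0.1901 0.0779] 89.49
side 821 rect in board [0.022  0.0511] [0.1025 0.2   ] 0.31
t 42.225 tcp [0.5445 0.0417 0.0372] board -0.0126 0.0543 [3.14  0.245 2.573] [-4.3  1.5  2.3]
```

View pics/top18.png

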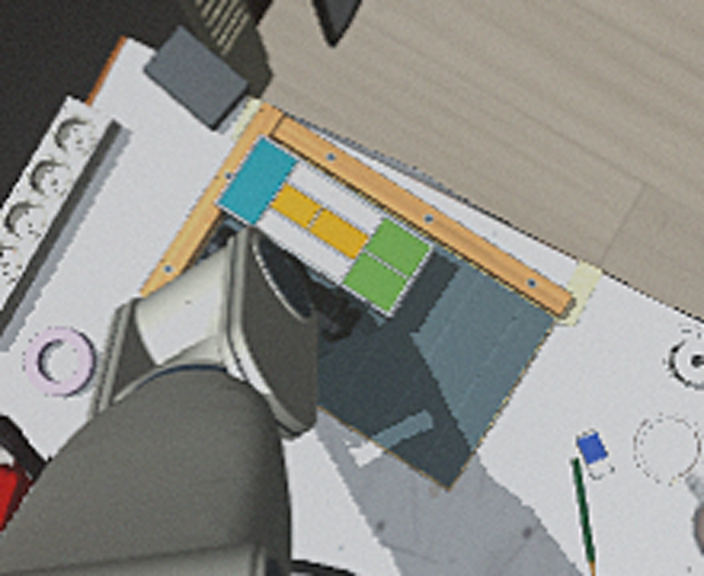

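Request:
send_rows(deltas=[{"x":0.034,"y":-0.021,"z":0,"rx":0,"ry":0,"rz":0},{"x":0.034,"y":-0.021,"z":0,"rx":0,"ry":0,"rz":0},{"x":0.034,"y":-0.021,"z":0,"rx":0,"ry":0,"rz":0},{"x":0.034,"y":-0.021,"z":0,"rx":0,"ry":0,"rz":0}])

```text
t: 42.72
position: [0.5508, 0.0378, 0.0372]
ee_rot: [3.141, 0.245, 2.574]
contact_force: [-6.6, 4.4, 4.5]
grip_width: 0.0852
```

Request:
send_rows(deltas=[{"x":0.017,"y":-0.011,"z":0,"rx":0,"ry":0,"rz":0}])

```text
t: 42.85
position: [0.5517, 0.0372, 0.0372]
ee_rot: [3.14, 0.245, 2.573]
contact_force: [-6.1, 3.1, 5.4]
grip_width: 0.0852
```

Request:
send_rows(deltas=[{"x":0.013,"y":-0.008,"z":0,"rx":0,"ry":0,"rz":0}])

```text
t: 42.98
position: [0.552, 0.037, 0.0371]
ee_rot: [3.141, 0.245, 2.574]
contact_force: [-9.6, 7.5, 7.2]
grip_width: 0.0852
```

Request:
send_rows(deltas=[{"x":0.01,"y":-0.006,"z":0,"rx":0,"ry":0,"rz":0}])

```text
t: 43.1
position: [0.5521, 0.0368, 0.0371]
ee_rot: [3.141, 0.244, 2.574]
contact_force: [-11.3, 8.5, 9.3]
grip_width: 0.0852
```

```bash
python3 -c "
from meas import *
boardfit('19')"
```

```text
top 1548 rect in board [0.0448 0.0541] [0.19   0.0781] 89.61
side 830 rect in board [0.0322 0.051 ] [0.1004 0.1942] 0.49
t 43.2 tcp [0.5521 0.0368 0.0371] board -0.0036 0.0542 [3.141 0.244 2.574] [-9.6  5.8  8.7]
```

View pics/top19.png

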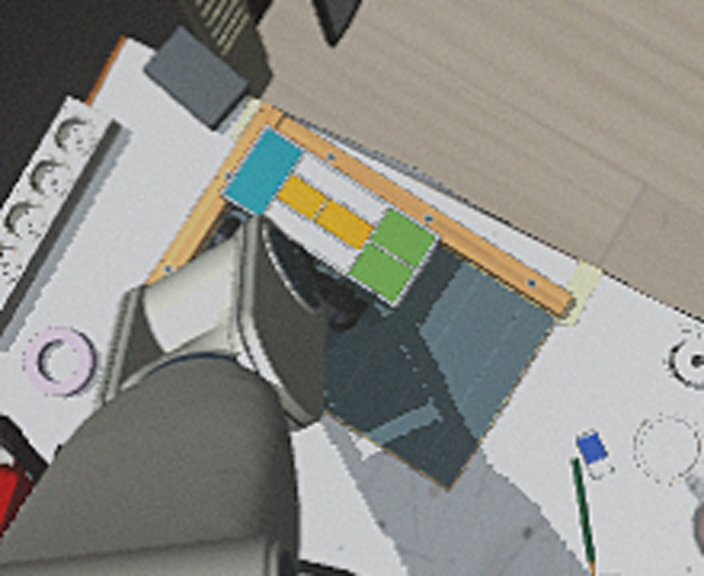

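Request:
send_rows(deltas=[{"x":-0.034,"y":0.021,"z":0,"rx":0,"ry":0,"rz":0},{"x":-0.085,"y":0.053,"z":0,"rx":0,"ry":0,"rz":0},{"x":-0.17,"y":0.106,"z":0,"rx":0,"ry":0,"rz":0},{"x":-0.25,"y":0.16,"z":0,"rx":0,"ry":0,"rz":0},{"x":-0.25,"y":0.16,"z":0.2,"rx":0,"ry":0,"rz":0},{"x":-0.1,"y":0.06,"z":0.5,"rx":0,"ry":0,"rz":0},{"x":-0.1,"y":0.06,"z":0.6,"rx":0,"ry":0,"rz":0},{"x":-0.1,"y":0.06,"z":0.6,"rx":0,"ry":0,"rz":0},{"x":0,"y":0,"z":0.6,"rx":0,"ry":0,"rz":0},{"x":0,"y":0,"z":0.3,"rx":0,"ry":0,"rz":0},{"x":0,"y":0,"z":0,"rx":0,"ry":0,"rz":0}])

```text
t: 44.58
position: [0.5, 0.0707, 0.1785]
ee_rot: [3.137, 0.248, 2.573]
contact_force: [-0.9, -0.6, -0.3]
grip_width: 0.0855
```

```bash
python3 -c "
from meas import *
boardfit('20')
b=np.load('board.npy');a=b[2];bx=np.array([np.cos(a),np.sin(a)]);by=np.array([-bx[1],bx[0]])
c=np.load('side20.npy',allow_pickle=True).item(); W=cloud(c); d=W[...,:2]-b[:2]; X=d@bx;Y=d@by
m=(abs(W[...,2]-.09)<.004)&(X>0)&(X<.1)&(Y>-.08)&(Y<.16)
P=W[m]; A=np.c_[X[m],Y[m],np.ones(m.sum())]; print('top plane slope',np.linalg.lstsq(A,P[:,2],rcond=None)[0])
"
```

```text
top 1576 rect in board [0.0447 0.0539] [0.1898 0.0779] 89.46
side 797 rect in board [0.0423 0.0528] [0.1995 0.0804] 89.79
t 44.675 tcp [0.4991 0.0704 0.1768] board -0.0663 0.0545 [3.14  0.246 2.573] [ 0.4 -0.2 -0.6]
top plane slope [-0.00186253  0.00098726  0.0895947 ]
```

View pics/side20.png

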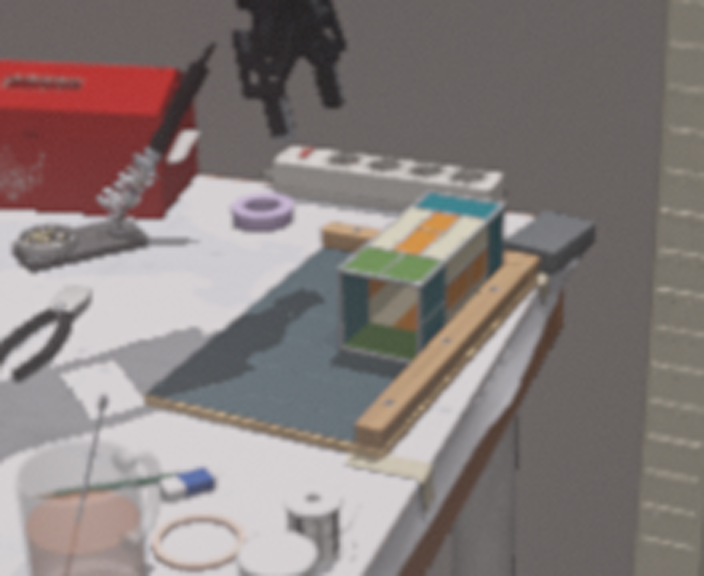

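View pics/top20.png

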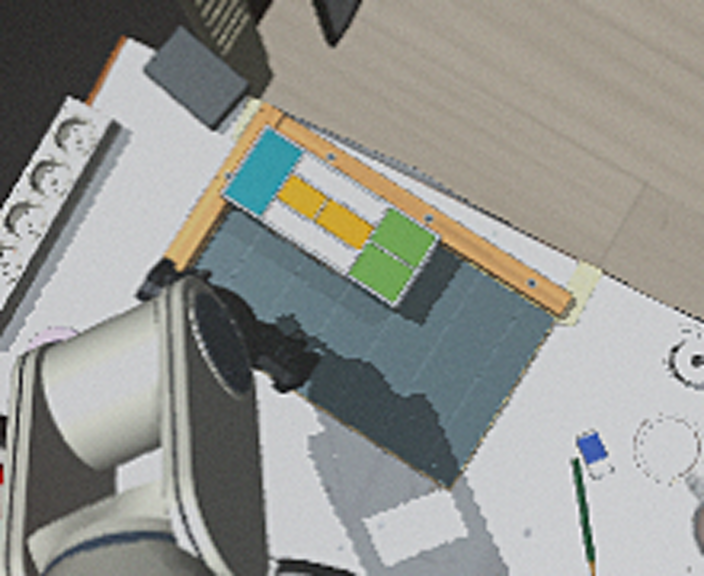

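```bash
python3 -c "
from h import *
print(workorder.job_done()); print(monitor.read_state()['t'])"
```

```text
the job is handed in; nothing more can be done
None
the job is handed in; nothing more can be done
```

The lantern is lying on its side in the corner of the two battens, foot to the stop batten and open end pointing away, and I handed the job in at about 44.7 s. The hand-in gave no verdict.

- **Tipping:** I straddled one rim wall loosely with the fingertips, pushed it past balance and let it down on the inner finger. It lay at 89.6° when I backed out. Forces stayed around 1–3 N.
- **Pushing:** I pushed it against the stop batten with both fingers on the rim, then sideways against the side batten. Sliding took about 4–8 N. The highest reading was about 22 N, at the stop contact, and about 17 N at the side batten. The limit on the glass is 35 N.
- **Last check before hand-in (top camera):**
  - **Position:** the centre is 40 mm from the side batten face and the foot about 1 mm from the stop.
  - **Angle:** the axis is about 0.01 rad off parallel with the side batten, and the top face is level at 0.09 m.
  - **Release:** the fingers are well clear, with no load on the tool.
- **Other things on the table:** they look unmoved in the pictures. I did not measure their positions.

**What went wrong or disagreed:**
- My first approach for the sideways push ran joint 6 into its range limit, at about 2.54 rad, so the tool stopped off its target. Nothing was touched; I backed out and did the stop push first.
- The side camera's centre estimates differed from the top camera's by 1–2.5 mm when the view was clear. When the gripper blocked the view they were off by more, so I relied on the top view.

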